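# Put the pigments away behind the rack lip and half-close the hood

### The job

Fold the hood of the wooden pigment rack right back, past upright. Then clear the sanding block out of the trough and lay it flat in the wooden tool tray, and lift every jar and tin standing on the table over the rack's lip and set it upright on the trough floor behind it. When all are in, fold the hood down half-way, 45 degrees from level, so that it shades the pigments, and leave it there; do not disturb the plant, the tape or the mug.

Things in the scene. Friction and masses are not known exactly. Their poses are not given: they have to be found in the camera images.
- rack: dark wooden rack, fixed, 142 mm deep (x) by 420 mm wide (y); its front, with the low lip, faces -x, towards the robot. Origin: centre of its underside, on the table. Lip in front and at both ends: top 38 mm above the table, 10 mm thick. Back board at +x: 12 mm thick, top 110 mm above the table
- trough (a point): centre of the trough floor inside the rack, 8 mm above the table, axes as the rack's. The inner floor is 120 mm deep (x from -60, the inner face of the lip, to +60, the back board) and 400 mm wide (y +-200); the lip stands 30 mm above it
- hood (a joint): angle of the hood, a 121 x 400 x 8 mm wooden panel hinged along the top of the back board. 0 = level, lying forward over the trough; it grows as the hood is folded up and back; 1.57 = upright; stop at 1.75, leaning back. The hinge is stiff (0.6 N m, about 4 N at the bar) and stays where it is left. Starts level or a little raised
- hood_hinge (a point): middle of the hinge line (which runs along the rack's y), 118 mm above the table, axes as the rack's
- hood_bar (a point): middle of the hood's handle, a 14 mm round brass bar 130 mm long, parallel to the hinge line, 170 mm from it in the panel's plane; 45 mm from bar axis to panel edge; 10 mm struts 55 mm either side of the middle. At hood angle a it is 170 cos(a) mm before (rack -x) and 170 sin(a) mm above the hinge; it can turn in a pinch from above with a finger before and behind. Axes turn with the hood
- tray: shallow open wooden tray, fixed, 160 (x) by 120 (y) by 28 mm high, walls and floor 5 mm thick; to the left or to the right of the rack. Origin: centre of its underside, on the table
- block: sanding block of cork with a wooden top, 45 (x) by 90 (y) by 40 mm high, about 120 g, lying in the trough at the start, its long side running from lip to back board. Origin: centre of its underside
- jar1: closed round glass jar with paper label and white screw cap, standing upright; 54 mm diameter, 74 mm high, straight-sided (cap as wide as jar), bottom-heavy, about 180 g. Origin: centre of its underside, z up along the jar. May be absent (None)
- jar2: closed round glass jar with paper label and white screw cap, standing upright; 54 mm diameter, 74 mm high, straight-sided (cap as wide as jar), bottom-heavy, about 180 g. Origin: centre of its underside, z up along the jar. May be absent (None)
- jar3: closed round glass jar with paper label and white screw cap, standing upright; 54 mm diameter, 74 mm high, straight-sided (cap as wide as jar), bottom-heavy, about 180 g. Origin: centre of its underside, z up along the jar. May be absent (None)
- tin1: closed round bare-metal tin standing upright; 58 mm diameter, 70 mm high, straight-sided, bottom-heavy, about 180 g. Origin: centre of its underside, z up along the tin. May be absent (None)
- tin2: closed round bare-metal tin standing upright; 58 mm diameter, 70 mm high, straight-sided, bottom-heavy, about 180 g. Origin: centre of its underside, z up along the tin. May be absent (None)
- plant: small plant in a white pot, pot 86 mm across and 75 mm high, leaves to about 125 mm. Origin: centre of underside. Bystander: leave it where it stands
- tape: roll of yellow tape lying flat, 96 mm across, 25 mm high. Origin: centre of underside. Bystander: leave it where it stands
- mug: blue mug, 80 mm across, 90 mm high, handle on its +y side. Origin: centre of underside. Bystander: leave it where it stands

How it is judged:
On the way, in this order (a step that is already met when the one before it is completed fails the run):
1. the hood is folded right back, past upright (more than 1.57 rad) (value of joint hood above 1.57 rad), for 0.2 s.
2. the block lies in the tray and all jars and tins stand behind the lip on the trough floor, let go (x of jar1 in the frame of trough between -0.045 and 0.045 m and y of jar1 in the frame of trough between -0.19 and 0.19 m and z of jar1 in the frame of trough between -0.006 and 0.006 m and angle between each of jar1, jar2, jar3, tin1, tin2, block's own z axis and vertical below 0.2 rad and contact force between the fingers and jar1 below 0.2 N and x of jar2 in the frame of trough between -0.045 and 0.045 m and y of jar2 in the frame of trough between -0.19 and 0.19 m and z of jar2 in the frame of trough between -0.006 and 0.006 m and contact force between the fingers and jar2 below 0.2 N and x of jar3 in the frame of trough between -0.045 and 0.045 m and y of jar3 in the frame of trough between -0.19 and 0.19 m and z of jar3 in the frame of trough between -0.006 and 0.006 m and contact force between the fingers and jar3 below 0.2 N and x of tin1 in the frame of trough between -0.045 and 0.045 m and y of tin1 in the frame of trough between -0.19 and 0.19 m and z of tin1 in the frame of trough between -0.006 and 0.006 m and contact force between the fingers and tin1 below 0.2 N and x of tin2 in the frame of trough between -0.045 and 0.045 m and y of tin2 in the frame of trough between -0.19 and 0.19 m and z of tin2 in the frame of trough between -0.006 and 0.006 m and contact force between the fingers and tin2 below 0.2 N and x of block in the frame of tray between -0.06 and 0.06 m and y of block in the frame of tray between -0.045 and 0.045 m and z of block in the frame of tray below 0.012 m and contact force between the fingers and block below 0.2 N), for 0.3 s.
3. the hood is folded down to 45 degrees (value of joint hood between 0.655 and 0.915 rad), for 0.2 s.
At the end, for the whole second after the job is handed in: jars and tins upright (11 degrees), let go on the trough floor (centre within 45 mm in x, 190 mm in y of its middle); block flat (11 degrees) on the tray floor (centre within 60 mm in x, 45 mm in y of the tray's); hood at 45 degrees, within 7.5 (all of step 2 and all of step 3 and velocity of joint hood between -0.05 and 0.05 rad/s); the robot touches nothing.
It fails at once if the plant is moved more than 25 mm (distance of plant from where it was at the start of the episode above 0.025 m).
It fails at once if the tape is moved more than 25 mm (distance of tape from where it was at the start of the episode above 0.025 m).
It fails at once if the mug is moved more than 25 mm (distance of mug from where it was at the start of the episode above 0.025 m).
Of jar1, jar2, jar3, tin1, tin2 only 3 to 5 are there at a start; the rules pass over those that are not, and their reading is None.
At some moment in a run one of jar1, jar2, jar3, tin1, tin2, block may be knocked a few centimetres aside while the robot is not near it.
It also fails if it takes over 210 s, if anything falls off the work surface, if the arm or the gripper's body presses on something with over 40 N, if the wrist force passes 120 N, or if a joint passes its speed limit or range.

### The arm

A 6-joint arm with a two-finger parallel gripper is mounted at the origin on the work surface. World frame = base frame: x ahead of the robot, y to its left, z up, the work surface at z = 0. Lengths are in m, angles in rad, forces in N, time in s.
With the tool pointing down it reaches from about 0.35 to 0.975 m from the base axis. Payload 4.9 kg.
Tool frame: the origin (TCP) lies midway between the tips of the shut fingers; the grasp point (between the pads) lies 19 mm behind it; z points along the fingers, y is the line along which they close (so a half turn about z gives the same grasp; the last joint's range is limited). The gripper opens to 85 mm and grips with 20 to 120 N. Pads are 22 mm wide; open, the fingers measure 114 mm over their backs; the gripper's body (76 mm by 85 mm) begins 54 mm behind the grasp point. The pads swing forward as they close: fully open they stand 13 mm farther back than shut.
Start: joints at [1.204, 0.053, 1.613, -0, 1.476, -0.119], TCP at [0.153, 0.606, 0.209] pointing down, gripper open.
Joint ranges: [-3.01, 3.01], [-1.01, 2.22], [0.06, 2.58], [-1.02, 4.17], [0.09, 2.62], [-3.14, 3.14]. Speed limits (rad/s): [2.57, 2.57, 3.14, 3.14, 3.14, 3.14].

### API

Orientations are given as a unit quaternion [w, x, y, z].
In Python, from plant import state, grab_frame, camera_info, job_done, spot_in, masks_of, pinpoint gives the robot as it stands.
- The arm moves only by the shell command python3 -m handwheel 'ROWS' [OPENING]. ROWS is JSON, a list that holds one entry, the list of rows, each a list of 6 numbers: the shift along the world's x, y, z in m, then the turn, a rotation vector about the world's x, y, z in degrees. In form: [[[tx, ty, tz, ax, ay, az], ...]]. A call has 1 to 20 rows; each row shifts and turns the commanded pose from where the row before left it; what a row does not reach is not made up. A row lasts 1/12 s, in which the tool goes at most 41.7 mm and 7.16 degrees, less where a joint would pass 70% of its speed; a pose out of reach is approached as far as the arm can. A call is refused whole if a number of a shift passes 0.0417 or a number of a turn 7.16, either way. A call with a gripper value outside its range is refused whole. OPENING is the opening, from 0 (shut) to 1 (fully open), set as the call begins (- or left out, the last holds). The fingers move at their own pace and stop on an object; the grip force is fixed at half the most. Time passes only in rows, so rows that do not move let the fingers close. It gives the time, the measured TCP pose, the force, the opening and the grip force at its end, in the units of the state.
- state(): the state, without advancing time (a new reading comes with each control period).
- grab_frame(name): name is "side" or "top" or "wrist"; returns (picture, depth): 420x560x3 uint8, blue, green, red; 420x560 float32, m along the optical axis (not along the pixel's ray), 0 where there is no reading.
- camera_info(name): a dict with "fx", "fy", "cx", "cy" (pixels), "distortion" ([k1, k2, p1, p2, k3] as OpenCV has them; the pictures are not rectified), "T" (4x4, takes a point from camera to world coordinates). Camera axes: x right, y up, looking along -z (the intrinsics and any distortion apply to the point x, -y, -z); pixel columns grow to the right and rows downward; lengths in m; the calibration is good to about 2 mm. A picture is of the moment at which its call begins: read the wrist's pose just before it. camera_info takes no time and is no camera call; for the wrist camera it gives the pose at the moment of the call.
- job_done(): hands the job in; it is judged then, once.
Trained networks look in the newest picture that a camera, given by its name, has taken for a name from the list of things; names that differ only in an ending like _2 or _b are one class to them, and where a whole thing is asked for, a point or a joint stands for the part that bears it (a point fixed in the world has none). Each returns a list of dicts, best first, with "conf" (0 to 1); they miss things now and then, are a little off and sometimes report something else, mostly with a low value. They report only what shows in the picture. A call takes as long as a camera call.
- spot_in(camera, thing): "box" ([left, top, width, height] in pixels, round what is visible of it).
- masks_of(camera, thing): "region" (420x560 bool, what is visible of it) and "box" ([left, top, width, height] in pixels, round what is visible of it).
- pinpoint(camera, thing): "position" ([column, row] in pixels: a listed point, or the origin of a listed thing).
The state is a dict: "time": time; "joint_pos": joint angles; "joint_vel": joint speeds; "joint_efforts": joint torques, N m; "tool_pos": TCP position; "tool_rot": TCP orientation; "contact_force": force on the tool from outside, world axes, zero at the start; "ft_torque": the same for the moment, N m; "gripper_width": opening from 0.0 (shut) to 1.0 (fully open); "grasp_force": force on a finger pad.
Only numpy, scipy, OpenCV 4.12 (cv2) and the standard library are available. Lean on these libraries where they do the work, as an engineer would, in place of code of your own. Each camera call takes 0.05 s, during which the arm holds its last target. There are 200 camera calls.

## Working session

There is one attempt and no reset: what is moved stays moved. The work goes in short steps, Python scripts to look and compute and a shell command to move; the robot and the scene stay as the last step left them, time stands still between calls to the robot, and variables do not carry over. Pictures are saved under pics/ and viewed, at most 14 in all, crops included, and the job is handed in when it is done.

```bash
mkdir -p pics; ls
cat > h.py <<'E'
import numpy as np, cv2
from plant import *
def ray(cam,uv):
    c=camera_info(cam);K=np.array([[c['fx'],0,c['cx']],[0,c['fy'],c['cy']],[0,0,1]])
    p=cv2.undistortPoints(np.array(uv,float).reshape(-1,1,2),K,np.array(c['distortion'],float)).reshape(-1,2)
    T=np.array(c['T']);d=np.c_[p[:,0],-p[:,1],-np.ones(len(p))]
    return T[:3,3],d@T[:3,:3].T
def atz(cam,uv,z):
    o,d=ray(cam,uv);return o+d*((z-o[2])/d[:,2])[:,None]
def cloud(cam,depth,mask):
    v,u=np.nonzero(mask&(depth>0));o,d=ray(cam,np.c_[u,v]);return o+d*depth[v,u][:,None]
def st():
    s=state();print('t',round(s['time'],2),'tcp',np.round(s['tool_pos'],4),'q',np.round(s['tool_rot'],3),'w',round(s['gripper_width'],3),'J',np.round(s['joint_pos'],2),'F',np.round(s['contact_force'],1))
E
python3 - <<'E'
from h import *
st()
for cam in('top','side'):
    p,d=grab_frame(cam);cv2.imwrite(f'pics/{cam}0.png',p)
    for n in('rack','hood','tray','block','jar1','tin1','plant','tape','mug'):
        for m in masks_of(cam,n):
            if m['conf']<.3: continue
            c=cloud(cam,d,m['region']);
            if len(c)<5: continue
            zt=np.percentile(c[:,2],97);t=c[c[:,2]>zt-.012];
            print(cam,n,round(m['conf'],2),m['box'],'ztop',zt.round(3),'mean',t[:,:2].mean(0).round(3),'lo',np.percentile(c,2,0).round(3),'hi',np.percentile(c,98,0).round(3))
E
```

```text
pics
t 0.0 tcp [0.1531 0.6053 0.2081] q [-0.     0.124  0.992 -0.001] w 0.999 J [ 1.2   0.05  1.61 -0.    1.48 -0.12] F [-0.1  0.  -0.2]
top rack 0.72 [181.4, 252.2, 18.7, 22.1] ztop 0.079 mean [0.4   0.214] lo [ 0.374  0.188 -0.   ] hi [0.425 0.239 0.079]
top rack 0.6 [196.4, 156.2, 157.8, 69.1] ztop 0.137 mean [ 0.588 -0.011] lo [ 0.504 -0.204  0.004] hi [0.673 0.186 0.138]
top hood 0.71 [196.4, 163.6, 150.8, 65.3] ztop 0.138 mean [ 0.583 -0.01 ] lo [ 0.502 -0.202  0.118] hi [0.665 0.184 0.139]
top tray 0.85 [371.9, 191.7, 57.3, 66.0] ztop 0.03 mean [ 0.524 -0.371] lo [ 0.445 -0.439 -0.001] hi [ 0.602 -0.308  0.031]
top block 0.6 [198.7, 160.3, 153.2, 67.2] ztop 0.138 mean [ 0.583 -0.01 ] lo [ 0.502 -0.201  0.118] hi [0.665 0.183 0.139]
top jar1 0.74 [264.6, 236.7, 21.9, 22.8] ztop 0.079 mean [ 0.438 -0.013] lo [ 0.412 -0.037  0.036] hi [0.461 0.01  0.08 ]
top jar1 0.59 [181.6, 252.6, 22.0, 20.1] ztop 0.079 mean [0.399 0.213] lo [0.374 0.188 0.021] hi [0.422 0.236 0.079]
top jar1 0.57 [215.8, 240.8, 25.8, 24.0] ztop 0.078 mean [0.429 0.105] lo [0.404 0.079 0.003] hi [0.452 0.136 0.
[... 1744 characters left out ...]
42.1] ztop 0.075 mean [ 0.436 -0.018] lo [ 0.413 -0.04   0.005] hi [0.458 0.006 0.076]
side tin1 0.93 [257.4, 238.0, 29.9, 46.7] ztop 0.071 mean [ 0.447 -0.12 ] lo [ 0.422 -0.144  0.   ] hi [ 0.475 -0.062  0.072]
side tin1 0.83 [272.7, 280.8, 28.6, 47.2] ztop 0.072 mean [ 0.389 -0.228] lo [ 0.364 -0.253  0.003] hi [ 0.415 -0.202  0.073]
side plant 0.61 [156.6, 128.4, 28.7, 47.6] ztop 0.106 mean [0.527 0.376] lo [0.484 0.336 0.003] hi [0.559 0.407 0.107]
side tape 0.94 [424.9, 251.2, 45.8, 36.8] ztop 0.027 mean [ 0.726 -0.359] lo [ 0.682 -0.403  0.001] hi [ 0.773 -0.315  0.027]
side mug 0.61 [216.5, 114.4, 37.7, 32.9] ztop 0.091 mean [0.717 0.348] lo [0.678 0.31  0.023] hi [0.756 0.419 0.092]
```

View pics/top0.png

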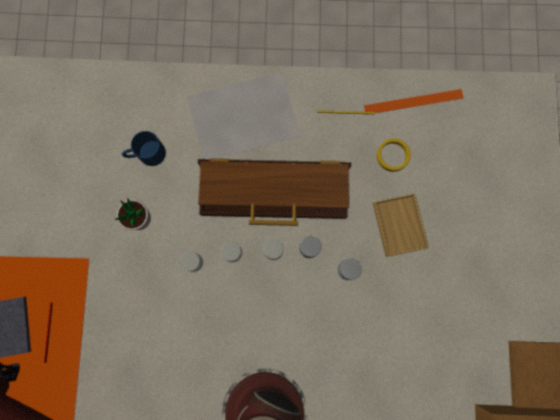

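View pics/side0.png

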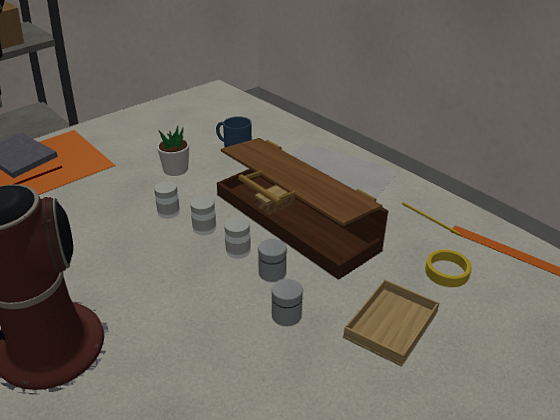

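Run:
```python
from h import *
p,d=grab_frame('top');
m=[x for x in masks_of('top','hood')][0]
c=cloud('top',d,m['region'])
P=c[c[:,2]>.1]
# plane fit z=a+bx+cy
for i in range(3):
    A=np.c_[np.ones(len(P)),P[:,:2]];w=np.linalg.lstsq(A,P[:,2],rcond=None)[0];r=P[:,2]-A@w;P=P[abs(r)<.006]
print(w,len(P))
hull=cv2.minAreaRect(P[:,:2].astype(np.float32));print(hull)
for n in('hood_bar','hood_hinge','trough'):
  for cam in('top','side'):
    if cam=='side' and n=='hood_bar': grab_frame('side')
    for q in pinpoint(cam,n)[:1]:print(n,cam,q['conf'],q['position'],atz(cam,[q['position']],{'hood_bar':.13,'hood_hinge':.118,'trough':.008}[n]).round(3))
```

```text
[ 0.1868366  -0.09794055 -0.0012484 ] 6673
((0.5814749002456665, -0.009102821350097656), (0.17319940030574799, 0.4024640917778015), 0.5024192929267883)
hood_bar top 0.92 [273.5, 222.8] [[ 0.501 -0.011  0.13 ]]
hood_bar side 0.76 [260.0, 187.0] [[ 0.514 -0.001  0.13 ]]
hood_hinge top 0.57 [270.6, 161.2] [[0.671 0.001 0.118]]
hood_hinge side 0.65 [315.5, 170.4] [[ 0.667 -0.014  0.118]]
trough top 0.92 [272.8, 189.2] [[ 0.616 -0.007  0.008]]
trough side 0.69 [293.7, 218.1] [[ 0.609 -0.007  0.008]]
```

The pictures show three jars (x≈190–275, y≈245 in the top view) and two tins (310,246 and 350,269). The tray is on the right at (400,225). The hood is nearly level, about 0.1 rad, with its bar at (273,222), and the block sits under the hood at y≈0.06. I'm moving to above the bar now.

```bash
R='[0.0174,-0.0308,0.002,0,0,-3.79]'
python3 -m handwheel '[[[0.0174,-0.0308,0.002,0,0,-3.79],[0.0174,-0.0308,0.002,0,0,-3.79],[0.0174,-0.0308,0.002,0,0,-3.79],[0.0174,-0.0308,0.002,0,0,-3.79],[0.0174,-0.0308,0.002,0,0,-3.79],[0.0174,-0.0308,0.002,0,0,-3.79],[0.0174,-0.0308,0.002,0,0,-3.79],[0.0174,-0.0308,0.002,0,0,-3.79],[0.0174,-0.0308,0.002,0,0,-3.79],[0.0174,-0.0308,0.002,0,0,-3.79],[0.0174,-0.0308,0.002,0,0,-3.79],[0.0174,-0.0308,0.002,0,0,-3.79],[0.0174,-0.0308,0.002,0,0,-3.79],[0.0174,-0.0308,0.002,0,0,-3.79],[0.0174,-0.0308,0.002,0,0,-3.79],[0.0174,-0.0308,0.002,0,0,-3.79],[0.0174,-0.0308,0.002,0,0,-3.79],[0.0174,-0.0308,0.002,0,0,-3.79],[0.0174,-0.0308,0.002,0,0,-3.79],[0.0174,-0.0308,0.002,0,0,-3.79]]]' 0.4
python3 -m handwheel '[[[0,0,0,0,0,0],[0,0,0,0,0,0]]]'
python3 - <<'E'
from h import *
st();p,d=grab_frame('wrist');cv2.imwrite('pics/w1.png',p)
for q in pinpoint('wrist','hood_bar')[:2]:print(q,atz('wrist',[q['position']],.135).round(3))
T=np.array(camera_info('wrist')['T']);print(T.round(3))
for m in masks_of('wrist','hood')[:1]:
    c=cloud('wrist',d,m['region']);b=c[(c[:,2]>.1)];print(b.min(0),b.max(0))
    e=b[b[:,0]<.525];print(len(e),np.percentile(e,[2,50,98],0).round(3))
E
```

```text
time: 3.12
tool_pos: [0.5019, -0.0119, 0.2496]
tool_rot: [0.0, 0.708, 0.706, 0.0]
contact_force: [-0.1, 0.9, 0.4]
gripper_width: 0.401
grasp_force: 0.0
time: 3.28
tool_pos: [0.5017, -0.0115, 0.2493]
tool_rot: [-0.0, 0.708, 0.706, -0.0]
contact_force: [0.1, 0.3, -0.1]
gripper_width: 0.398
grasp_force: 0.0
t 3.28 tcp [ 0.5017 -0.0115  0.2493] q [-0.     0.708  0.706 -0.   ] w 0.398 J [-0.17 -0.27  1.84  0.    1.57 -0.17] F [ 0.1  0.3 -0.1]
{'position': [277.1, 191.2], 'conf': 0.62} [[ 0.503 -0.008  0.135]]
[[ 1.    -0.001  0.     0.501]
 [ 0.001  0.954  0.301  0.067]
 [-0.001 -0.301  0.954  0.414]
 [ 0.     0.     0.     1.   ]]
[ 0.49386294 -0.20291681  0.10949398] [0.6747541  0.14479452 0.32175846]
2608 [[ 0.495 -0.067  0.135]
 [ 0.503  0.003  0.14 ]
 [ 0.523  0.056  0.142]]
```

View pics/w1.png

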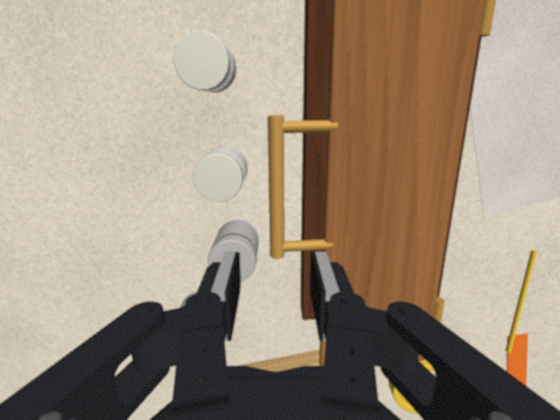

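The bar runs down the picture at column 277, rows 115–255, between the finger lines and clear of the jar. I'll descend and pinch it.

```bash
python3 -m handwheel '[[[0,0.0015,-0.0166,0,0,0],[0,0.0005,-0.0166,0,0,0],[0,0,-0.0166,0,0,0],[0,0,-0.0166,0,0,0],[0,0,-0.0166,0,0,0],[0,0,-0.0166,0,0,0],[0,0,-0.0166,0,0,0],[0,0,-0.0166,0,0,0],[0,0,0,0,0,0]]]'
python3 -m handwheel '[[[0,0,0,0,0,0],[0,0,0,0,0,0],[0,0,0,0,0,0],[0,0,0,0,0,0],[0,0,0,0,0,0],[0,0,0,0,0,0]]]' 0
python3 - <<'E'
import numpy as np
from plant import state
s=state();p=np.array(s['tool_pos']);print(p)
# arc from current: hinge at zb = .118; grasp z=tcp+.019
a0=np.arcsin((p[2]+.019-.118)/.17);print(a0)
n=36;a=np.linspace(a0,1.70,n+1)
print(np.diff(np.c_[-.17*np.cos(a),.17*np.sin(a)],axis=0).round(4).tolist())
E
```

```text
time: 4.18
tool_pos: [0.4982, -0.0064, 0.1127]
tool_rot: [-0.003, 0.706, 0.708, -0.002]
contact_force: [-1.5, 0.1, -0.6]
gripper_width: 0.399
grasp_force: 0.0
time: 4.68
tool_pos: [0.5024, -0.0081, 0.1179]
tool_rot: [0.001, 0.707, 0.707, 0.001]
contact_force: [1.6, 1.4, 3.0]
gripper_width: 0.002
grasp_force: 1.1
[ 0.50239391 -0.00807212  0.11789211]
0.11136008644931591
[[0.001, 0.0074], [0.0013, 0.0074], [0.0016, 0.0073], [0.002, 0.0072], [0.0023, 0.0071], [0.0026, 0.007], [0.0029, 0.0069], [0.0032, 0.0068], [0.0035, 0.0066], [0.0038, 0.0065], [0.0041, 0.0063], [0.0044, 0.0061], [0.0046, 0.0059], [0.0049, 0.0057], [0.0051, 0.0055], [0.0054, 0.0053], [0.0056, 0.005], [0.0058, 0.0048], [0.006, 0.0045], [0.0062, 0.0042], [0.0064, 0.004], [0.0065, 0.0037], [0.0067, 0.0034], [0.0068, 0.0031], [0.007, 0.0028], [0.0071, 0.0025], [0.0072, 0.0021], [0.0073, 0.0018], [0.0073, 0.0015], [0.0074, 0.0012], [0.0075, 0.0008], [0.0075, 0.0005], [0.0075, 0.0002], [0.0075, -0.0001], [0.0075, -0.0005], [0.0075, -0.0008]]
```

The gripper shut fully, so it missed the bar. I'll look before doing anything else.

Run:
```python
from h import *
st();p,d=grab_frame('wrist');cv2.imwrite('pics/w2.png',p)
for q in pinpoint('wrist','hood_bar')[:2]:print(q,atz('wrist',[q['position']],.135).round(3))
for m in masks_of('wrist','hood')[:1]:
    c=cloud('wrist',d,m['region']);e=c[(c[:,0]<.52)&(c[:,2]<.2)&(c[:,2]>.09)];print(len(e),np.percentile(e,[2,50,98],0).round(3))
```

```text
t 4.68 tcp [ 0.5024 -0.0081  0.1179] q [0.001 0.707 0.707 0.001] w 0.002 J [-0.16 -0.17  1.98  0.    1.33 -0.16] F [1.6 1.4 3. ]
{'position': [278.8, 265.2], 'conf': 0.65} [[ 0.504 -0.01   0.135]]
4261 [[ 0.495 -0.067  0.133]
 [ 0.502  0.032  0.138]
 [ 0.518  0.055  0.14 ]]
```

View pics/w2.png

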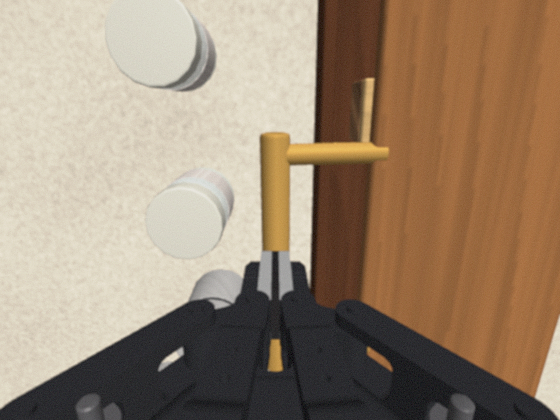

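```bash
python3 -m handwheel '[[[0,0,0,0,0,0],[0,0,0,0,0,0],[0,0,0,0,0,0],[0,0,0,0,0,0]]]' 0
python3 - <<'E'
from h import *
st();print(state()['grasp_force']);p,d=grab_frame('wrist')
for v in (235,245,255,265,275,285,300,320,355):
    print(v,[tuple((np.array(ray('wrist',[(u,v)])[0])+ray('wrist',[(u,v)])[1][0]*d[v,u]).round(3)) for u in(262,268,275,282,290)])
p,d=grab_frame('side');c=p[120:240,190:350];cv2.imwrite('pics/s2.png',cv2.resize(c,None,fx=5,fy=5,interpolation=cv2.INTER_CUBIC))
E
```

```text
time: 5.17
tool_pos: [0.5014, -0.0083, 0.1165]
tool_rot: [0.0, 0.707, 0.707, -0.0]
contact_force: [2.2, 0.2, 2.6]
gripper_width: -0.006
grasp_force: 1.0
t 5.17 tcp [ 0.5014 -0.0083  0.1165] q [ 0.     0.707  0.707 -0.   ] w -0.006 J [-0.16 -0.17  1.99 -0.    1.33 -0.16] F [2.2 0.2 2.6]
1.0321057587862015
235 [(np.float64(0.489), np.float64(-0.049), np.float64(0.001)), (np.float64(0.498), np.float64(0.008), np.float64(0.137)), (np.float64(0.501), np.float64(0.008), np.float64(0.138)), (np.float64(0.504), np.float64(0.008), np.float64(0.139)), (np.float64(0.508), np.float64(0.007), np.float64(0.135))]
245 [(np.float64(0.489), np.float64(-0.059), np.float64(0.002)), (np.float64(0.498), np.float64(0.003), np.float64(0.137)), (np.float64(0.501), np.float64(0.003), np.float64(0.138)), (np.float64(0.504), np.float64(0.003), np.float64(0.139)), (np.float64(0.509), np.float64(0.001), np.float64(0.134))]
255 [(np.float64(0.495), np.float64(0.003), np.float64(0.148)), (np.float64(0.498), np.float64(0.002), np.float64(0.148)), (np.float64(0.501), np.float64(0.002), np.float64(0.148)), (np.float6
[... 1216 characters left out ...]
float64(0.004), np.float64(0.185)), (np.float64(0.506), np.float64(0.004), np.float64(0.185))]
320 [(np.float64(0.497), np.float64(0.003), np.float64(0.195)), (np.float64(0.499), np.float64(-0.004), np.float64(0.186)), (np.float64(0.501), np.float64(-0.011), np.float64(0.176)), (np.float64(0.503), np.float64(-0.001), np.float64(0.19)), (np.float64(0.506), np.float64(0.003), np.float64(0.195))]
355 [(np.float64(0.497), np.float64(-0.003), np.float64(0.203)), (np.float64(0.499), np.float64(-0.017), np.float64(0.188)), (np.float64(0.501), np.float64(-0.062), np.float64(0.139)), (np.float64(0.504), np.float64(-0.016), np.float64(0.189)), (np.float64(0.505), np.float64(0.003), np.float64(0.209))]
```

View pics/s2.png

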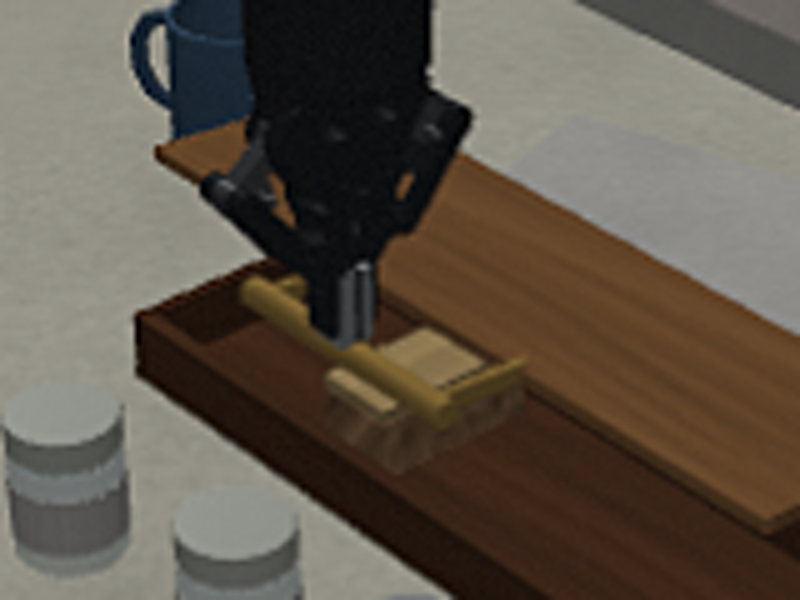

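```bash
python3 -m handwheel '[[[0,0,0.007,0,0,0],[0,0,0.007,0,0,0],[0,0,0.007,0,0,0],[0,0,0.007,0,0,0],[0,0,0.007,0,0,0],[0,0,0.007,0,0,0],[0,0,0,0,0,0],[0,0,0,0,0,0]]]' 0
python3 - <<'E'
from h import *
st()
def proj(cam,X):
    c=camera_info(cam);T=np.array(c['T']);q=np.linalg.inv(T)@np.r_[X,1];q=q[:3]*[1,-1,-1]
    K=np.array([[c['fx'],0,c['cx']],[0,c['fy'],c['cy']],[0,0,1]]);return cv2.projectPoints(q.reshape(1,1,3),np.zeros(3),np.zeros(3),K,np.array(c['distortion'],float))[0].ravel()
t=np.array(state()['tool_pos'])
print('tcp proj',proj('wrist',t),proj('side',t))
p,d=grab_frame('wrist');
q,e=grab_frame('side');c=q[120:240,190:350];c=cv2.resize(c,None,fx=3,fy=3,interpolation=cv2.INTER_CUBIC)
cv2.imwrite('pics/s3.png',np.vstack([np.hstack([c,np.zeros((360,80,3),np.uint8)]),p[150:360,:]])[:, :560])
E
```

```text
time: 5.93
tool_pos: [0.5017, -0.0082, 0.1593]
tool_rot: [0.001, 0.707, 0.707, 0.0]
contact_force: [-0.1, -0.0, -0.8]
gripper_width: -0.005
grasp_force: 0.0
t 5.93 tcp [ 0.5017 -0.0082  0.1593] q [0.001 0.707 0.707 0.   ] w -0.005 J [-0.16 -0.21  1.95 -0.    1.41 -0.16] F [-0.1 -0.  -0.8]
tcp proj [275.32399936 247.17988598] [257.44301372 178.64782357]
```

View pics/s3.png

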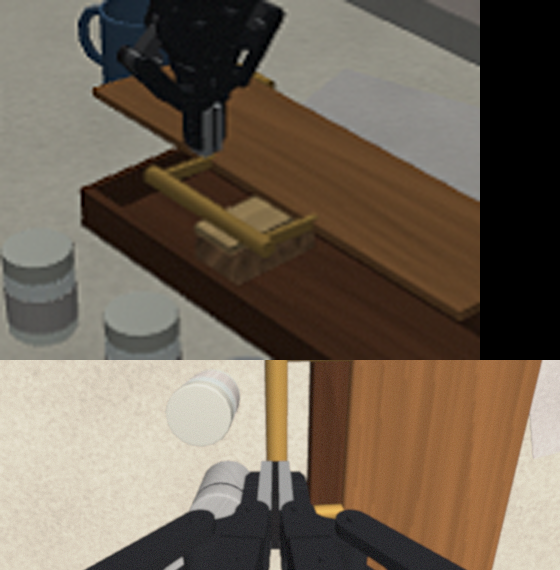

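Run:
```python
from h import *
st()
p,d=grab_frame('wrist')
for v in (246,248,250,252,254,256,260,270):
    o,r=ray('wrist',[(u,v) for u in(268,282)]);print(v,[(o+r[i]*d[v,u]).round(3).tolist() for i,u in enumerate((268,282))])
p,d=grab_frame('side')
for v in range(160,182,2):
    o,r=ray('side',[(u,v) for u in(254,258,261)]);print(v,[(o+r[i]*d[v,u]).round(3).tolist() for i,u in enumerate((254,258,261))])
```

```text
t 6.03 tcp [ 0.501  -0.0081  0.1582] q [-0.     0.707  0.707 -0.   ] w -0.002 J [-0.16 -0.21  1.95 -0.    1.41 -0.16] F [-0.1  0.7  0.1]
246 [[0.496, -0.017, 0.136], [0.505, -0.016, 0.138]]
248 [[0.496, -0.019, 0.136], [0.505, -0.018, 0.138]]
250 [[0.496, -0.021, 0.135], [0.505, -0.019, 0.138]]
252 [[0.497, 0.003, 0.187], [0.504, 0.002, 0.185]]
254 [[0.497, 0.002, 0.187], [0.504, 0.003, 0.188]]
256 [[0.498, 0.002, 0.189], [0.504, 0.003, 0.191]]
260 [[0.498, 0.002, 0.194], [0.504, 0.002, 0.194]]
270 [[0.498, 0.002, 0.203], [0.504, 0.002, 0.202]]
160 [[0.49, -0.012, 0.21], [0.496, -0.019, 0.211], [0.502, -0.021, 0.209]]
162 [[0.491, -0.011, 0.204], [0.497, -0.017, 0.205], [0.501, -0.021, 0.205]]
164 [[0.489, -0.013, 0.201], [0.496, -0.018, 0.201], [0.503, -0.019, 0.199]]
166 [[0.49, -0.013, 0.196], [0.496, -0.018, 0.196], [0.503, -0.019, 0.194]]
168 [[0.49, -0.013, 0.192], [0.495, -0.019, 0.193], [0.503, -0.018, 0.189]]
170 [[0.497, -0.003, 0.18], [0.497, -0.016, 0.186], [0.502, -0.02, 0.186]]
172 [[0.548, 0.062, 0.125], [0.494, -0.02, 0.184], [0.553, 0.044, 0.132]]
174 [[0.532, 0.042, 0.136], [0.545, 0.043, 0.13], [0.552, 0.041, 0.128]]
176 [[0.531, 0.04, 0.132], [0.541, 0.039, 0.128], [0.55, 0.04, 0.124]]
178 [[0.533, 0.044, 0.124], [0.659, 0.187, 0.007], [0.664, 0.18, 0.008]]
180 [[0.644, 0.184, 0.009], [0.652, 0.178, 0.008], [0.659, 0.175, 0.007]]
```

Both cameras put the shut fingertips at z≈0.185 while the TCP reads 0.158. The real tips are therefore about 26 mm behind the reported TCP, and the fingers closed just above the bar. I'll allow for that offset from here on and regrasp lower.

```bash
python3 -m handwheel '[[[0,0,0,0,0,0],[0,0,0,0,0,0],[0,0,0,0,0,0],[0,0,0,0,0,0]]]' 0.45
python3 -m handwheel '[[[0.001,0,-0.0083,0,0,0],[0,0,-0.0083,0,0,0],[0,0,-0.0083,0,0,0],[0,0,-0.0083,0,0,0],[0,0,-0.0083,0,0,0],[0,0,-0.0083,0,0,0],[0,0,-0.0083,0,0,0],[0,0,-0.0083,0,0,0],[0,0,0,0,0,0]]]'
python3 -m handwheel '[[[0,0,0,0,0,0],[0,0,0,0,0,0],[0,0,0,0,0,0],[0,0,0,0,0,0],[0,0,0,0,0,0],[0,0,0,0,0,0]]]' 0
```

```text
time: 6.47
tool_pos: [0.5012, -0.0081, 0.1584]
tool_rot: [-0.0, 0.707, 0.707, -0.0]
contact_force: [-0.3, 0.6, 0.2]
gripper_width: 0.451
grasp_force: 0.0
time: 7.22
tool_pos: [0.5008, -0.0079, 0.0896]
tool_rot: [-0.002, 0.707, 0.707, -0.001]
contact_force: [-0.4, -0.3, -0.6]
gripper_width: 0.448
grasp_force: 0.0
time: 7.72
tool_pos: [0.5026, -0.0082, 0.0926]
tool_rot: [0.0, 0.707, 0.707, 0.0]
contact_force: [-0.4, -1.2, -0.0]
gripper_width: 0.142
grasp_force: 58.5
```

Bar gripped at 58 N. Now swinging it along the arc.

```bash
python3 -m handwheel '[[[0.001,0,0.0074,0,0,0],[0.0013,0,0.0074,0,0,0],[0.0016,0,0.0073,0,0,0],[0.002,0,0.0072,0,0,0],[0.0023,0,0.0071,0,0,0],[0.0026,0,0.007,0,0,0],[0.0029,0,0.0069,0,0,0],[0.0032,0,0.0068,0,0,0],[0.0035,0,0.0066,0,0,0],[0.0038,0,0.0065,0,0,0],[0.0041,0,0.0063,0,0,0],[0.0044,0,0.0061,0,0,0],[0.0046,0,0.0059,0,0,0],[0.0049,0,0.0057,0,0,0],[0.0051,0,0.0055,0,0,0],[0.0054,0,0.0053,0,0,0],[0.0056,0,0.005,0,0,0],[0.0058,0,0.0048,0,0,0]]]'
python3 -m handwheel '[[[0.006,0,0.0045,0,0,0],[0.0062,0,0.0042,0,0,0],[0.0064,0,0.004,0,0,0],[0.0065,0,0.0037,0,0,0],[0.0067,0,0.0034,0,0,0],[0.0068,0,0.0031,0,0,0],[0.007,0,0.0028,0,0,0],[0.0071,0,0.0025,0,0,0],[0.0072,0,0.0021,0,0,0],[0.0073,0,0.0018,0,0,0],[0.0073,0,0.0015,0,0,0],[0.0074,0,0.0012,0,0,0],[0.0075,0,0.0008,0,0,0],[0.0075,0,0.0005,0,0,0],[0.0075,0,0.0002,0,0,0],[0.0075,0,-0.0001,0,0,0],[0.0075,0,-0.0005,0,0,0],[0.0075,0,-0.0008,0,0,0],[0,0,0,0,0,0],[0,0,0,0,0,0]]]'
python3 - <<'E'
from h import *
st()
p,d=grab_frame('top')
for m in masks_of('top','hood')[:1]:
    c=cloud('top',d,m['region']);print(m['conf'],np.percentile(c,[2,50,98],0).round(3))
p,d=grab_frame('side')
for m in masks_of('side','hood')[:1]:
    c=cloud('side',d,m['region']);c=c[c[:,2]>.14];print(np.percentile(c,[2,50,98],0).round(3));A=np.c_[c[:,2],c[:,1],np.ones(len(c))];w=np.linalg.lstsq(A,c[:,0],rcond=None)[0];r=c[:,0]-A@w;k=abs(r)<.008;w=np.linalg.lstsq(A[k],c[k,0],rcond=None)[0];print('angle',np.pi/2+np.arctan(w[0]),w)
E
```

```text
time: 9.22
tool_pos: [0.5606, -0.0077, 0.2123]
tool_rot: [-0.006, 0.707, 0.707, -0.006]
contact_force: [-31.9, 0.8, 25.0]
gripper_width: 0.137
grasp_force: 58.6
time: 10.88
tool_pos: [0.6963, -0.0066, 0.2484]
tool_rot: [0.003, 0.707, 0.708, 0.004]
contact_force: [2.2, 4.7, 7.8]
gripper_width: 0.135
grasp_force: 65.9
t 10.88 tcp [ 0.6963 -0.0066  0.2484] q [0.003 0.707 0.708 0.004] w 0.135 J [-0.12  0.19  1.4   0.    1.54 -0.12] F [2.2 4.7 7.8]
0.9 [[ 0.668 -0.202  0.127]
 [ 0.679 -0.082  0.201]
 [ 0.695  0.186  0.293]]
[[ 0.672 -0.204  0.142]
 [ 0.681 -0.042  0.197]
 [ 0.693  0.178  0.288]]
angle 1.7106137014660692 [ 0.14073565 -0.0058176   0.65301388]
```

The hood is at 1.71 rad. Releasing and backing off.

```bash
python3 -m handwheel '[[[0,0,0,0,0,0],[0,0,0,0,0,0],[0,0,0,0,0,0],[0,0,0.01,0,0,0],[0,0,0.02,0,0,0],[0,0,0.02,0,0,0],[0,0,0.01,0,0,0],[-0.02,0,0,0,0,7],[-0.03,0,0,0,0,7],[-0.03,0,0,0,0,7],[-0.03,0,0,0,0,7],[-0.03,0.01,0,0,0,7],[-0.03,0.01,0,0,0,7],[-0.03,0.01,0,0,0,7],[-0.02,0.01,0,0,0,7],[-0.02,0.01,0,0,0,7],[0,0.01,0,0,0,7]]]' 0.4
python3 - <<'E'
from h import *
st()
p,d=grab_frame('top');cv2.imwrite('pics/top3.png',p)
for n in('rack','block','tray','jar1','tin1'):
    for m in masks_of('top',n):
        if m['conf']<.3: continue
        c=cloud('top',d,m['region']);
        if n=='rack':
            for lo,hi in((.0,.015),(.03,.045),(.1,.125)):
                e=c[(c[:,2]>lo)&(c[:,2]<hi)]
                if len(e):print(lo,np.percentile(e,[1,50,99],0).round(3).tolist(),cv2.minAreaRect(e[:,:2].astype(np.float32)))
        zt=np.percentile(c[:,2],97);t=c[c[:,2]>zt-.012];r=cv2.minAreaRect(t[:,:2].astype(np.float32))
        print(n,round(m['conf'],2),m['box'],zt.round(3),t[:,:2].mean(0).round(3),np.round(r[0],3),np.round(r[1],3),round(r[2],1))
for q in pinpoint('top','trough')[:1]:print(q,atz('top',[q['position']],.008).round(3))
E
```

```text
time: 12.5
tool_pos: [0.451, 0.0523, 0.3027]
tool_rot: [0.001, 0.171, 0.985, 0.0]
contact_force: [0.5, 0.2, -0.3]
gripper_width: 0.4
grasp_force: 0.0
t 12.5 tcp [0.451  0.0523 0.3027] q [0.001 0.171 0.985 0.   ] w 0.4 J [-0.05 -0.41  1.86 -0.    1.68 -1.28] F [ 0.5  0.2 -0.3]
0.0 [[0.537, -0.21, 0.001], [0.623, -0.072, 0.008], [0.773, 0.19, 0.014]] ((0.6738725304603577, 0.0030379444360733032), (0.4762294590473175, 0.267171710729599), 82.80448150634766)
0.03 [[0.536, -0.219, 0.03], [0.601, -0.111, 0.037], [0.667, 0.201, 0.045]] ((0.6009236574172974, -0.008597463369369507), (0.1330326944589615, 0.4220707416534424), 0.3956557512283325)
0.1 [[0.663, -0.212, 0.1], [0.667, -0.007, 0.11], [0.673, 0.199, 0.125]] ((0.6692450642585754, -0.006952732801437378), (0.011450184509158134, 0.4172007441520691), 0.3996655344963074)
rack 0.81 [192.9, 126.6, 161.5, 92.3] 0.289 [ 0.668 -0.002] [0.593 0.016] [0.127 0.253] 76.5
block 0.6 [243.6, 176.6, 11.8, 17.0] 0.053 [0.624 0.061] [0.624 0.061] [0.054 0.046] 2.1
block 0.57 [121.3, 130.8, 46.0, 34.2] 0.091 [0.716 0.352] [0.715 0.351] [0.078 0.078] 4.7
tray 0.87 [373.4, 193.3, 56.1, 67.3] 0.03 [ 0.522 -0.375] [ 0.522 -0.374] [0.16 0.12] 13.4
jar1 0.81 [217.8, 240.1, 23.9, 24.4] 0.078 [0.429 0.105] [0.429 0.105] [0.052 0.049] 1.9
jar1 0.8 [178.9, 250.8, 17.0, 20.5] 0.078 [0.4   0.216] [0.402 0.176] [0.052 0.126] 3.3
jar1 0.77 [268.7, 239.1, 16.8, 20.8] 0.08 [ 0.436 -0.02 ] [ 0.436 -0.021] [0.037 0.052] 74.1
jar1 0.52 [193.0, 129.4, 162.0, 90.6] 0.288 [ 0.674 -0.005] [0.589 0.017] [0.128 0.262] 76.6
tin1 0.7 [299.9, 238.1, 20.9, 17.4] 0.074 [ 0.448 -0.115] [ 0.447 -0.115] [0.052 0.052] 1.7
tin1 0.57 [338.4, 259.1, 24.2, 19.8] 0.075 [ 0.391 -0.226] [ 0.391 -0.226] [0.054 0.056] 1.0
{'position': [271.3, 188.8], 'conf': 0.85} [[ 0.617 -0.002  0.008]]
```

View pics/top3.png

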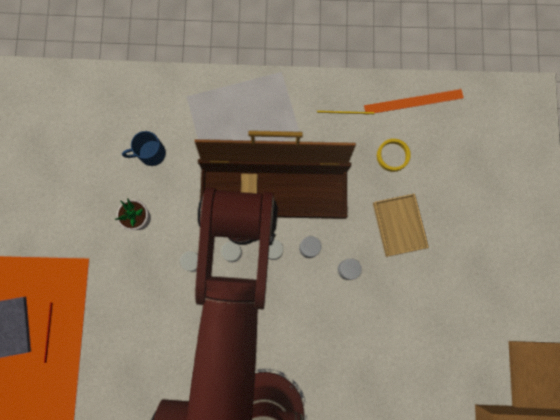

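The trough is clear apart from the block at column 249, rows 175–192. Its centre is about (0.604, -0.009), and the tray is yawed about 13°. I'm going above the block to look from close by.

```bash
python3 -m handwheel '[[[0.02,0.001,-0.01,0,0,6.57],[0.025,0.001,-0.02,0,0,6.57],[0.025,0.001,-0.02,0,0,6.57],[0.025,0.001,-0.03,0,0,0],[0.025,0.002,-0.03,0,0,0],[0.025,0.002,-0.03,0,0,0],[0.01,0,-0.02,0,0,0],[0,0,0,0,0,0],[0,0,0,0,0,0]]]' 0.85
python3 - <<'E'
from h import *
st()
p,d=grab_frame('wrist');cv2.imwrite('pics/w4.png',p)
for m in masks_of('wrist','block')[:2]:
    c=cloud('wrist',d,m['region']);zt=np.percentile(c[:,2],97);t=c[(c[:,2]>.04)&(c[:,2]<.06)]
    print(m['conf'],zt)
    if len(t)>5:print(np.percentile(t,[2,50,98],0).round(3).tolist(),cv2.minAreaRect(t[:,:2].astype(np.float32)))
for q in pinpoint('wrist','block')[:1]:print(q,atz('wrist',[q['position']],.008).round(3))
E
```

```text
time: 13.6
tool_pos: [0.6075, 0.0594, 0.1397]
tool_rot: [-0.002, 0.003, 1.0, 0.0]
contact_force: [0.7, -0.2, 0.8]
gripper_width: 0.845
grasp_force: 0.0
t 13.6 tcp [0.6075 0.0594 0.1397] q [-0.002  0.003  1.     0.   ] w 0.845 J [-0.02  0.07  1.71 -0.    1.36 -1.59] F [ 0.7 -0.2  0.8]
0.8 0.053594121335273276
[[0.566, 0.041, 0.05], [0.606, 0.063, 0.052], [0.652, 0.084, 0.054]] ((0.6100404858589172, 0.06250592321157455), (0.08955054730176926, 0.045067865401506424), 0.2926405668258667)
{'position': [277.1, 189.9], 'conf': 0.79} [[0.612 0.062 0.008]]
```

View pics/w4.png

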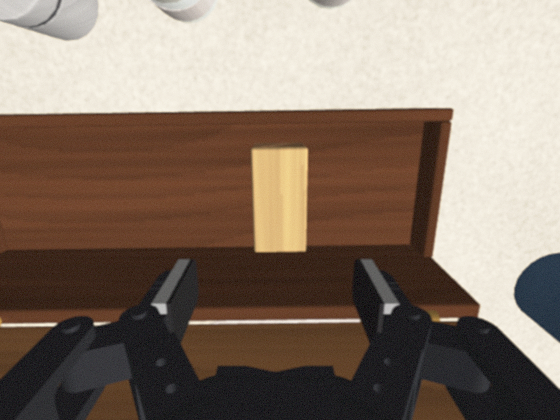

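The block is centred between the open fingers (columns 252–307), at about (0.609, 0.062). Descending to grip.

```bash
python3 -m handwheel '[[[0,0.002,-0.0123,0,0,0],[0,0.001,-0.0123,0,0,0],[0,0,-0.0123,0,0,0],[0,0,-0.0123,0,0,0],[0,0,-0.0123,0,0,0],[0,0,-0.0123,0,0,0],[0,0,-0.0123,0,0,0],[0,0,-0.0123,0,0,0],[0,0,-0.0123,0,0,0],[0,0,-0.0123,0,0,0],[0,0,-0.0123,0,0,0],[0,0,-0.012,0,0,0],[0,0,0,0,0,0]]]'
python3 -m handwheel '[[[0,0,0,0,0,0],[0,0,0,0,0,0],[0,0,0,0,0,0],[0,0,0,0,0,0],[0,0,0,0,0,0],[0,0,0,0,0,0]]]' 0.2
python3 -m handwheel '[[[0,0,0.01,0,0,0],[0,0,0.02,0,0,0],[0,0,0.02,0,0,0],[0,0,0.02,0,0,0],[0,0,0.02,0,0,0],[0,0,0.02,0,0,0],[0,0,0,0,0,0]]]'
```

```text
time: 14.83
tool_pos: [0.6059, 0.0629, -0.009]
tool_rot: [-0.003, 0.003, 1.0, 0.0]
contact_force: [-0.4, -0.8, -0.2]
gripper_width: 0.851
grasp_force: 0.0
time: 15.33
tool_pos: [0.6091, 0.0629, -0.0045]
tool_rot: [0.001, 0.003, 1.0, -0.0]
contact_force: [-0.3, -0.2, 2.8]
gripper_width: 0.517
grasp_force: 62.6
time: 15.92
tool_pos: [0.6112, 0.0629, 0.1101]
tool_rot: [0.004, 0.002, 1.0, -0.0]
contact_force: [0.7, -0.1, 0.1]
gripper_width: 0.519
grasp_force: 62.4
```

```bash
python3 -m handwheel '[[[-0.003,-0.015,0,0,0,0.9],[-0.0064,-0.03,0,0,0,0.9],[-0.0064,-0.0312,0,0,0,0.9],[-0.0064,-0.0312,0,0,0,0.9],[-0.0064,-0.0312,0,0,0,0.9],[-0.0064,-0.0312,0,0,0,0.9],[-0.0064,-0.0312,0,0,0,0.9],[-0.0064,-0.0312,0,0,0,0.9],[-0.0064,-0.0312,0,0,0,0.9],[-0.0064,-0.0312,0,0,0,0.9],[-0.0064,-0.0312,0,0,0,0.9],[-0.0064,-0.0312,0,0,0,0.9],[-0.0064,-0.0312,0,0,0,0.9],[-0.0064,-0.0312,0,0,0,0.9],[-0.003,-0.017,0,0,0,0.9],[0,0,0,0,0,0],[0,0,0,0,0,0]]]'
python3 - <<'E'
from h import *
st()
E
```

```text
time: 17.33
tool_pos: [0.5182, -0.3736, 0.1031]
tool_rot: [-0.001, -0.114, 0.993, 0.001]
contact_force: [-0.6, 1.5, -1.4]
gripper_width: 0.521
grasp_force: 62.2
t 17.33 tcp [ 0.5182 -0.3736  0.1031] q [-0.001 -0.114  0.993  0.001] w 0.521 J [-0.74  0.17  1.67  0.    1.31 -2.54] F [-0.6  1.5 -1.4]
```

```bash
python3 -m handwheel '[[[0.002,0,-0.01,0,0,0],[0.002,0,-0.015,0,0,0],[0,0,-0.015,0,0,0],[0,0,-0.015,0,0,0],[0,0,-0.015,0,0,0],[0,0,-0.015,0,0,0],[0,0,-0.012,0,0,0],[0,0,-0.007,0,0,0],[0,0,-0.005,0,0,0],[0,0,0,0,0,0],[0,0,0,0,0,0]]]'
python3 -m handwheel '[[[0,0,0,0,0,0],[0,0,0,0,0,0],[0,0,0,0,0,0],[0,0,0.01,0,0,0],[0,0,0.02,0,0,0],[0,0,0.03,0,0,0],[0,0,0.03,0,0,0],[0,0,0.03,0,0,0],[0,0,0.03,0,0,0],[0,0,0,0,0,0]]]' 0.75
python3 - <<'E'
from h import *
st()
p,d=grab_frame('side');cv2.imwrite('pics/s5.png',p)
for n in('block','tray'):
  for m in masks_of('side',n)[:2]:
    c=cloud('side',d,m['region']);zt=np.percentile(c[:,2],97);t=c[c[:,2]>zt-.006];print(n,round(m['conf'],2),zt.round(3),np.round(cv2.minAreaRect(t[:,:2].astype(np.float32))[0],3),np.percentile(c,[2,98],0).round(3).tolist())
p,d=grab_frame('top')
for n in('jar1','tin1'):
  for m in masks_of('top',n):
    if m['conf']<.3:continue
    c=cloud('top',d,m['region']);zt=np.percentile(c[:,2],97);t=c[c[:,2]>zt-.012];print(n,round(m['conf'],2),zt.round(3),t[:,:2].mean(0).round(3))
E
```

```text
time: 18.25
tool_pos: [0.5233, -0.3738, -0.0042]
tool_rot: [0.0, -0.115, 0.993, -0.0]
contact_force: [0.6, -0.2, -0.3]
gripper_width: 0.518
grasp_force: 62.3
time: 19.08
tool_pos: [0.5267, -0.3766, 0.1557]
tool_rot: [0.005, -0.115, 0.993, -0.006]
contact_force: [0.5, -0.8, 1.9]
gripper_width: 0.751
grasp_force: 0.0
t 19.08 tcp [ 0.5267 -0.3766  0.1557] q [ 0.005 -0.115  0.993 -0.006] w 0.751 J [-0.74  0.13  1.62  0.    1.38 -2.54] F [ 0.5 -0.8  1.9]
block 0.69 0.047 [ 0.523 -0.375] [[0.477, -0.406, 0.012], [0.564, -0.351, 0.047]]
tray 0.97 0.029 [ 0.523 -0.374] [[0.435, -0.446, 0.001], [0.607, -0.305, 0.03]]
tray 0.45 0.242 [ 0.616 -0.121] [[0.67, -0.202, 0.125], [0.691, 0.182, 0.243]]
jar1 0.79 0.079 [0.4   0.214]
jar1 0.76 0.079 [0.429 0.104]
jar1 0.72 0.078 [ 0.438 -0.013]
tin1 0.82 0.075 [ 0.393 -0.222]
tin1 0.55 0.075 [ 0.449 -0.115]
tin1 0.41 0.03 [ 0.558 -0.334]
```

View pics/s5.png

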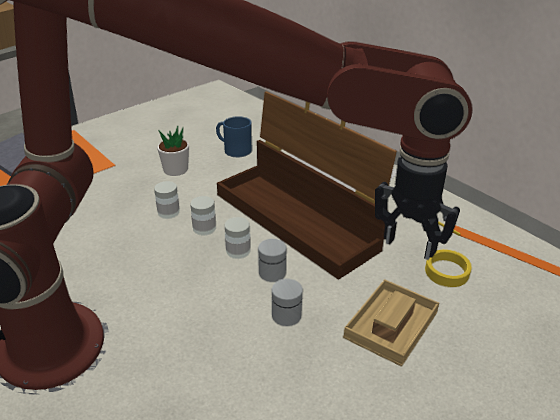

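The block lies flat in the tray at (395,312) in the side view. Next is the right-hand tin, closing along x so the fingers stay clear of neighbouring jars in the trough.

```bash
python3 -m handwheel '[[[-0.009,0.01,0,0,0,-6.9],[-0.009,0.01,0,0,0,-6.9],[-0.009,0.01,0,0,0,-6.9],[-0.009,0.01,0,0,0,-6.9],[-0.009,0.01,0,0,0,-6.9],[-0.009,0.01,0,0,0,-6.9],[-0.009,0.01,0,0,0,-6.9],[-0.009,0.01,0,0,0,-6.9],[-0.009,0.01,0,0,0,-6.9],[-0.009,0.01,0,0,0,-6.9],[-0.009,0.01,0,0,0,-6.9],[-0.009,0.01,0,0,0,-6.9],[-0.009,0.01,0,0,0,-6.9],[-0.009,0.01,0,0,0,-6.9],[-0.009,0.01,0,0,0,-6.9],[0,0,0,0,0,0],[0,0,0,0,0,0]]]' 1
cat > look.py <<'E'
from h import *
import sys
def items(cam,names=('jar1','tin1')):
  p,d=grab_frame(cam)
  for n in names:
    for m in masks_of(cam,n):
      if m['conf']<.35:continue
      c=cloud(cam,d,m['region'])
      if len(c)<20:continue
      zt=np.percentile(c[:,2],97);t=c[c[:,2]>zt-.012];print(cam,n,round(m['conf'],2),zt.round(3),np.round(cv2.minEnclosingCircle(t[:,:2].astype(np.float32))[0],3),np.percentile(t,[2,98],0)[:,:2].round(3).tolist())
st()
for c in sys.argv[1:]:items(c)
E
python3 look.py wrist
```

```text
time: 20.8
tool_pos: [0.3876, -0.223, 0.1444]
tool_rot: [-0.001, 0.708, 0.706, -0.0]
contact_force: [0.3, 0.3, 0.5]
gripper_width: 0.999
grasp_force: 0.0
t 20.8 tcp [ 0.3876 -0.223   0.1444] q [-0.001  0.708  0.706 -0.   ] w 0.999 J [-0.69 -0.35  2.08 -0.    1.41 -0.69] F [0.3 0.3 0.5]
wrist jar1 0.58 0.047 [ 0.464 -0.301] [[0.474, -0.4], [0.56, -0.343]]
wrist tin1 0.87 0.073 [ 0.45  -0.115] [[0.423, -0.141], [0.475, -0.089]]
wrist tin1 0.8 0.072 [ 0.392 -0.224] [[0.366, -0.249], [0.416, -0.198]]
```

```bash
python3 -m handwheel '[[[0.002,-0.001,-0.014,0,0,0],[0.001,0,-0.014,0,0,0],[0,0,-0.014,0,0,0],[0,0,-0.014,0,0,0],[0,0,-0.014,0,0,0],[0,0,-0.014,0,0,0],[0,0,-0.014,0,0,0],[0,0,-0.014,0,0,0],[0,0,-0.014,0,0,0],[0,0,-0.012,0,0,0],[0,0,-0.006,0,0,0],[0,0,0,0,0,0],[0,0,0,0,0,0]]]'
python3 -m handwheel '[[[0,0,0,0,0,0],[0,0,0,0,0,0],[0,0,0,0,0,0],[0,0,0,0,0,0],[0,0,0,0,0,0],[0,0,0,0,0,0]]]' 0.2
python3 -m handwheel '[[[0,0,0.01,0,0,0],[0,0,0.02,0,0,0],[0,0,0.02,0,0,0],[0,0,0.02,0,0,0],[0,0,0.02,0,0,0],[0.01,0.003,0.01,0,0,0],[0.02,0.007,0,0,0,0],[0.025,0.009,0,0,0,0],[0.025,0.009,0,0,0,0],[0.025,0.009,0,0,0,0],[0.025,0.009,0,0,0,0],[0.025,0.009,0,0,0,0],[0.025,0.009,0,0,0,0],[0.02,0.007,0,0,0,0],[0.01,0.003,0,0,0,0],[0,0,0,0,0,0],[0,0,0,0,0,0],[0,0,0,0,0,0]]]'
python3 - <<'E'
from h import *
st()
p,d=grab_frame('side');cv2.imwrite('pics/s6.png',p[90:330,200:460])
E
```

```text
time: 22.03
tool_pos: [0.3912, -0.2247, 0.0014]
tool_rot: [-0.0, 0.709, 0.705, -0.0]
contact_force: [0.0, -0.2, 0.4]
gripper_width: 0.997
grasp_force: 0.0
time: 22.53
tool_pos: [0.392, -0.2253, 0.0028]
tool_rot: [0.001, 0.709, 0.705, 0.0]
contact_force: [-1.2, 0.5, 6.5]
gripper_width: 0.672
grasp_force: 64.1
time: 24.03
tool_pos: [0.6, -0.1505, 0.1009]
tool_rot: [-0.001, 0.709, 0.705, -0.0]
contact_force: [0.2, -1.0, -1.0]
gripper_width: 0.669
grasp_force: 64.6
t 24.03 tcp [ 0.6    -0.1505  0.1009] q [-0.001  0.709  0.705 -0.   ] w 0.669 J [-0.37  0.13  1.72 -0.    1.3  -0.36] F [ 0.2 -1.  -1. ]
```

View pics/s6.png

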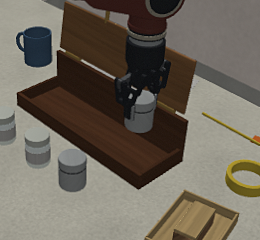

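The tin is upright in the grip above the trough. Setting it down and going for the second tin.

```bash
python3 -m handwheel '[[[0,0,-0.01,0,0,0],[0,0,-0.015,0,0,0],[0,0,-0.015,0,0,0],[0,0,-0.015,0,0,0],[0,0,-0.015,0,0,0],[0,0,-0.01,0,0,0],[0,0,-0.006,0,0,0],[0,0,-0.003,0,0,0],[0,0,-0.002,0,0,0],[0,0,0,0,0,0],[0,0,0,0,0,0]]]'
python3 -m handwheel '[[[0,0,0,0,0,0],[0,0,0,0,0,0],[0,0,0,0,0,0],[0,0,0.01,0,0,0],[0,0,0.02,0,0,0],[0,0,0.03,0,0,0],[0,0,0.03,0,0,0],[0,0,0.03,0,0,0],[-0.01,0.003,0.01,0,0,0],[-0.02,0.005,0,0,0,0],[-0.03,0.007,0,0,0,0],[-0.03,0.007,0,0,0,0],[-0.03,0.007,0,0,0,0],[-0.02,0.005,0,0,0,0],[-0.011,0.002,0,0,0,0],[0,0,0,0,0,0],[0,0,0,0,0,0]]]' 0.82
python3 look.py wrist top
```

```text
time: 25.0
tool_pos: [0.602, -0.1509, 0.0115]
tool_rot: [0.001, 0.709, 0.705, 0.001]
contact_force: [0.3, 0.4, -2.4]
gripper_width: 0.668
grasp_force: 64.7
time: 26.42
tool_pos: [0.4511, -0.1148, 0.1422]
tool_rot: [0.002, 0.709, 0.705, 0.001]
contact_force: [-0.4, -0.2, 0.4]
gripper_width: 0.82
grasp_force: 0.0
t 26.42 tcp [ 0.4511 -0.1148  0.1422] q [0.002 0.709 0.705 0.001] w 0.82 J [-0.41 -0.3   2.05  0.    1.39 -0.4 ] F [-0.4 -0.2  0.4]
wrist jar1 0.64 0.076 [ 0.439 -0.012] [[0.416, -0.035], [0.462, 0.012]]
wrist tin1 0.95 0.071 [ 0.449 -0.113] [[0.424, -0.138], [0.474, -0.086]]
wrist tin1 0.57 0.078 [ 0.601 -0.149] [[0.573, -0.174], [0.626, -0.122]]
top jar1 0.96 0.078 [0.399 0.213] [[0.376, 0.19], [0.423, 0.236]]
top jar1 0.88 0.079 [ 0.439 -0.014] [[0.415, -0.037], [0.462, 0.01]]
top jar1 0.64 0.078 [0.429 0.105] [[0.404, 0.081], [0.453, 0.127]]
top tin1 0.66 0.082 [ 0.601 -0.152] [[0.574, -0.177], [0.627, -0.126]]
```

```bash
python3 -m handwheel '[[[-0.002,0.001,-0.014,0,0,0],[0,0,-0.014,0,0,0],[0,0,-0.014,0,0,0],[0,0,-0.014,0,0,0],[0,0,-0.014,0,0,0],[0,0,-0.014,0,0,0],[0,0,-0.014,0,0,0],[0,0,-0.014,0,0,0],[0,0,-0.012,0,0,0],[0,0,-0.01,0,0,0],[0,0,-0.006,0,0,0],[0,0,0,0,0,0],[0,0,0,0,0,0]]]' 0.95
python3 -m handwheel '[[[0,0,0,0,0,0],[0,0,0,0,0,0],[0,0,0,0,0,0],[0,0,0,0,0,0],[0,0,0,0,0,0],[0,0,0,0,0,0]]]' 0.2
python3 -m handwheel '[[[0,0,0.01,0,0,0],[0,0,0.02,0,0,0],[0,0,0.02,0,0,0],[0,0,0.02,0,0,0],[0,0,0.02,0,0,0],[0.01,0.003,0.01,0,0,0],[0.02,0.004,0,0,0,0],[0.025,0.006,0,0,0,0],[0.025,0.006,0,0,0,0],[0.025,0.006,0,0,0,0],[0.025,0.006,0,0,0,0],[0.015,0.003,0,0,0,0],[0.006,0,0,0,0,0],[0,0,0,0,0,0],[0,0,0,0,0,0],[0,0,0,0,0,0]]]'
```

```text
time: 27.8
tool_pos: [0.4482, -0.1135, 0.0005]
tool_rot: [-0.0, 0.709, 0.705, -0.0]
contact_force: [-0.3, -0.4, 0.2]
gripper_width: 0.95
grasp_force: 0.0
time: 28.3
tool_pos: [0.4493, -0.114, 0.0019]
tool_rot: [0.001, 0.709, 0.705, 0.0]
contact_force: [0.5, 0.2, 6.5]
gripper_width: 0.671
grasp_force: 64.1
time: 29.63
tool_pos: [0.5978, -0.0797, 0.1001]
tool_rot: [-0.001, 0.709, 0.705, -0.0]
contact_force: [-0.5, -0.3, -2.0]
gripper_width: 0.671
grasp_force: 64.3
```

```bash
python3 -m handwheel '[[[0.002,0,-0.01,0,0,0],[0,0,-0.015,0,0,0],[0,0,-0.015,0,0,0],[0,0,-0.015,0,0,0],[0,0,-0.015,0,0,0],[0,0,-0.01,0,0,0],[0,0,-0.006,0,0,0],[0,0,-0.003,0,0,0],[0,0,-0.001,0,0,0],[0,0,0,0,0,0],[0,0,0,0,0,0]]]'
python3 -m handwheel '[[[0,0,0,0,0,0],[0,0,0,0,0,0],[0,0,0,0,0,0],[0,0,0.01,0,0,0],[0,0,0.02,0,0,0],[0,0,0.03,0,0,0],[0,0,0.03,0,0,0],[0,0,0.03,0,0,0],[-0.01,0.004,0.01,0,0,0],[-0.02,0.009,0,0,0,0],[-0.03,0.014,0,0,0,0],[-0.03,0.014,0,0,0,0],[-0.03,0.014,0,0,0,0],[-0.027,0.009,0,0,0,0],[-0.015,0.003,0,0,0,0],[0,0,0,0,0,0],[0,0,0,0,0,0]]]' 0.82
python3 look.py wrist top
```

```text
time: 30.55
tool_pos: [0.6018, -0.0797, 0.0115]
tool_rot: [0.001, 0.709, 0.705, 0.0]
contact_force: [-0.2, 0.4, -1.4]
gripper_width: 0.663
grasp_force: 64.5
time: 31.97
tool_pos: [0.44, -0.0126, 0.1422]
tool_rot: [0.002, 0.709, 0.705, 0.001]
contact_force: [0.2, -0.8, 1.5]
gripper_width: 0.823
grasp_force: 0.0
t 31.97 tcp [ 0.44   -0.0126  0.1422] q [0.002 0.709 0.705 0.001] w 0.823 J [-0.2  -0.37  2.1   0.    1.41 -0.19] F [ 0.2 -0.8  1.5]
wrist jar1 0.61 0.075 [ 0.439 -0.011] [[0.416, -0.035], [0.463, 0.014]]
wrist jar1 0.58 0.076 [0.43  0.104] [[0.406, 0.08], [0.454, 0.124]]
wrist tin1 0.96 0.06 [ 0.587 -0.113] [[0.584, -0.128], [0.601, -0.121]]
wrist tin1 0.79 0.078 [ 0.562 -0.05 ] [[0.573, -0.103], [0.626, -0.052]]
top jar1 0.79 0.079 [0.417 0.089] [[0.404, 0.08], [0.453, 0.129]]
top tin1 0.66 0.083 [ 0.601 -0.081] [[0.574, -0.107], [0.627, -0.057]]
top tin1 0.58 0.083 [ 0.6   -0.151] [[0.574, -0.176], [0.625, -0.127]]
```

Tins stand at (0.601, -0.081) and (0.600, -0.151). Now the middle jar.

```bash
python3 -m handwheel '[[[0,0.001,-0.014,0,0,0],[0,0,-0.014,0,0,0],[0,0,-0.014,0,0,0],[0,0,-0.014,0,0,0],[0,0,-0.014,0,0,0],[0,0,-0.014,0,0,0],[0,0,-0.014,0,0,0],[0,0,-0.014,0,0,0],[0,0,-0.012,0,0,0],[0,0,-0.01,0,0,0],[0,0,-0.006,0,0,0],[0,0,0,0,0,0],[0,0,0,0,0,0]]]' 0.95
python3 -m handwheel '[[[0,0,0,0,0,0],[0,0,0,0,0,0],[0,0,0,0,0,0],[0,0,0,0,0,0],[0,0,0,0,0,0],[0,0,0,0,0,0],[0,0,0,0,0,0]]]' 0.2
python3 -m handwheel '[[[0,0,0.01,0,0,0],[0,0,0.02,0,0,0],[0,0,0.02,0,0,0],[0,0,0.02,0,0,0],[0,0,0.02,0,0,0],[0.01,0,0.01,0,0,0],[0.02,0.001,0,0,0,0],[0.025,0.001,0,0,0,0],[0.025,0.001,0,0,0,0],[0.025,0,0,0,0,0],[0.025,0,0,0,0,0],[0.02,0,0,0,0,0],[0.012,0,0,0,0,0],[0,0,0,0,0,0],[0,0,0,0,0,0],[0,0,0,0,0,0]]]'
```

```text
time: 33.35
tool_pos: [0.4392, -0.0116, 0.0005]
tool_rot: [-0.0, 0.709, 0.705, -0.0]
contact_force: [0.4, -0.6, -0.1]
gripper_width: 0.95
grasp_force: 0.0
time: 33.93
tool_pos: [0.4401, -0.0117, 0.0017]
tool_rot: [0.001, 0.709, 0.705, 0.001]
contact_force: [-1.1, -0.4, 5.4]
gripper_width: 0.619
grasp_force: 63.1
time: 35.27
tool_pos: [0.5999, -0.0084, 0.0999]
tool_rot: [-0.001, 0.709, 0.705, -0.001]
contact_force: [0.3, -0.5, -1.9]
gripper_width: 0.619
grasp_force: 63.7
```

```bash
python3 -m handwheel '[[[0,0,-0.01,0,0,0],[0,0,-0.015,0,0,0],[0,0,-0.015,0,0,0],[0,0,-0.015,0,0,0],[0,0,-0.015,0,0,0],[0,0,-0.01,0,0,0],[0,0,-0.006,0,0,0],[0,0,-0.003,0,0,0],[0,0,-0.001,0,0,0],[0,0,0,0,0,0],[0,0,0,0,0,0]]]'
python3 -m handwheel '[[[0,0,0,0,0,0],[0,0,0,0,0,0],[0,0,0,0,0,0],[0,0,0.01,0,0,0],[0,0,0.02,0,0,0],[0,0,0.03,0,0,0],[0,0,0.03,0,0,0],[0,0,0.03,0,0,0],[-0.01,0.007,0.01,0,0,0],[-0.02,0.014,0,0,0,0],[-0.032,0.021,0,0,0,0],[-0.032,0.021,0,0,0,0],[-0.032,0.021,0,0,0,0],[-0.03,0.019,0,0,0,0],[-0.015,0.009,0,0,0,0],[0,0,0,0,0,0],[0,0,0,0,0,0]]]' 0.82
python3 look.py wrist top
```

```text
time: 36.18
tool_pos: [0.6018, -0.0086, 0.0115]
tool_rot: [0.001, 0.709, 0.705, 0.001]
contact_force: [0.5, 0.6, -2.3]
gripper_width: 0.623
grasp_force: 63.7
time: 37.6
tool_pos: [0.431, 0.1039, 0.1423]
tool_rot: [0.002, 0.708, 0.706, 0.002]
contact_force: [1.1, -0.8, 0.5]
gripper_width: 0.82
grasp_force: 0.0
t 37.6 tcp [0.431  0.1039 0.1423] q [0.002 0.708 0.706 0.002] w 0.82 J [ 0.07 -0.36  2.09 -0.    1.4   0.07] F [ 1.1 -0.8  0.5]
wrist jar1 0.88 0.075 [0.43  0.104] [[0.406, 0.081], [0.453, 0.129]]
wrist jar1 0.73 0.076 [0.4   0.214] [[0.377, 0.19], [0.425, 0.237]]
wrist jar1 0.63 0.082 [0.553 0.052] [[0.497, -0.006], [0.626, 0.115]]
wrist tin1 0.82 0.06 [ 0.579 -0.12 ] [[0.576, -0.137], [0.595, -0.122]]
wrist tin1 0.57 0.078 [ 0.541 -0.005] [[0.573, -0.104], [0.601, -0.065]]
top jar1 0.73 0.086 [ 0.601 -0.01 ] [[0.576, -0.035], [0.625, 0.014]]
top jar1 0.46 0.077 [0.399 0.23 ] [[0.384, 0.227], [0.414, 0.239]]
top tin1 0.98 0.082 [ 0.6   -0.152] [[0.574, -0.177], [0.625, -0.127]]
top tin1 0.71 0.083 [ 0.599 -0.082] [[0.574, -0.107], [0.624, -0.056]]
```

```bash
python3 -m handwheel '[[[0,0.001,-0.014,0,0,0],[0,0,-0.014,0,0,0],[0,0,-0.014,0,0,0],[0,0,-0.014,0,0,0],[0,0,-0.014,0,0,0],[0,0,-0.014,0,0,0],[0,0,-0.014,0,0,0],[0,0,-0.014,0,0,0],[0,0,-0.012,0,0,0],[0,0,-0.01,0,0,0],[0,0,-0.006,0,0,0],[0,0,0,0,0,0],[0,0,0,0,0,0]]]' 0.95
python3 -m handwheel '[[[0,0,0,0,0,0],[0,0,0,0,0,0],[0,0,0,0,0,0],[0,0,0,0,0,0],[0,0,0,0,0,0],[0,0,0,0,0,0],[0,0,0,0,0,0]]]' 0.2
python3 -m handwheel '[[[0,0,0.01,0,0,0],[0,0,0.02,0,0,0],[0,0,0.02,0,0,0],[0,0,0.02,0,0,0],[0,0,0.02,0,0,0],[0.01,-0.002,0.01,0,0,0],[0.02,-0.005,0,0,0,0],[0.025,-0.007,0,0,0,0],[0.025,-0.007,0,0,0,0],[0.025,-0.007,0,0,0,0],[0.025,-0.006,0,0,0,0],[0.025,-0.006,0,0,0,0],[0.015,-0.002,0,0,0,0],[0,0,0,0,0,0],[0,0,0,0,0,0],[0,0,0,0,0,0]]]'
```

```text
time: 38.98
tool_pos: [0.4302, 0.1044, 0.0004]
tool_rot: [-0.0, 0.709, 0.705, -0.0]
contact_force: [-0.3, -0.8, 0.6]
gripper_width: 0.946
grasp_force: 0.0
time: 39.57
tool_pos: [0.4313, 0.1046, 0.0017]
tool_rot: [0.001, 0.709, 0.705, 0.001]
contact_force: [0.2, -0.5, 6.0]
gripper_width: 0.618
grasp_force: 63.0
time: 40.9
tool_pos: [0.5988, 0.0627, 0.0999]
tool_rot: [-0.001, 0.709, 0.705, -0.001]
contact_force: [-0.1, 0.3, -1.4]
gripper_width: 0.619
grasp_force: 63.4
```

```bash
python3 -m handwheel '[[[0,0,-0.01,0,0,0],[0,0,-0.015,0,0,0],[0,0,-0.015,0,0,0],[0,0,-0.015,0,0,0],[0,0,-0.015,0,0,0],[0,0,-0.01,0,0,0],[0,0,-0.006,0,0,0],[0,0,-0.003,0,0,0],[0,0,-0.001,0,0,0],[0,0,0,0,0,0],[0,0,0,0,0,0]]]'
python3 -m handwheel '[[[0,0,0,0,0,0],[0,0,0,0,0,0],[0,0,0,0,0,0],[0,0,0.01,0,0,0],[0,0,0.02,0,0,0],[0,0,0.03,0,0,0],[0,0,0.03,0,0,0],[0,0,0.03,0,0,0],[-0.01,0.007,0.01,0,0,0],[-0.025,0.019,0,0,0,0],[-0.037,0.028,0,0,0,0],[-0.037,0.028,0,0,0,0],[-0.037,0.028,0,0,0,0],[-0.034,0.026,0,0,0,0],[-0.02,0.015,0,0,0,0],[0,0,0,0,0,0],[0,0,0,0,0,0]]]' 0.82
python3 look.py wrist top
```

```text
time: 41.82
tool_pos: [0.6008, 0.0625, 0.0115]
tool_rot: [0.001, 0.709, 0.705, 0.001]
contact_force: [-0.2, -0.9, -1.4]
gripper_width: 0.622
grasp_force: 63.4
time: 43.23
tool_pos: [0.4125, 0.2052, 0.1423]
tool_rot: [0.001, 0.708, 0.706, 0.002]
contact_force: [0.8, -0.1, 0.3]
gripper_width: 0.823
grasp_force: 0.0
t 43.23 tcp [0.4125 0.2052 0.1423] q [0.001 0.708 0.706 0.002] w 0.823 J [ 0.3  -0.31  2.06 -0.    1.39  0.3 ] F [ 0.8 -0.1  0.3]
wrist jar1 0.83 0.056 [0.541 0.147] [[0.475, 0.079], [0.62, 0.216]]
wrist jar1 0.82 0.081 [0.518 0.092] [[0.463, -0.009], [0.582, 0.197]]
wrist jar1 0.63 0.075 [0.401 0.213] [[0.377, 0.19], [0.424, 0.239]]
wrist tin1 0.72 0.034 [ 0.585 -0.061] [[0.577, -0.068], [0.594, -0.053]]
wrist tin1 0.46 0.216 [0.47  0.215] [[0.462, 0.21], [0.48, 0.216]]
top jar1 0.79 0.085 [ 0.601 -0.011] [[0.576, -0.035], [0.625, 0.014]]
top tin1 0.66 0.083 [ 0.6   -0.081] [[0.574, -0.107], [0.626, -0.055]]
top tin1 0.62 0.083 [ 0.6   -0.151] [[0.575, -0.174], [0.624, -0.126]]
```

```bash
python3 -m handwheel '[[[-0.006,0.004,-0.014,0,0,0],[-0.0055,0.004,-0.014,0,0,0],[0,0,-0.014,0,0,0],[0,0,-0.014,0,0,0],[0,0,-0.014,0,0,0],[0,0,-0.014,0,0,0],[0,0,-0.014,0,0,0],[0,0,-0.014,0,0,0],[0,0,-0.012,0,0,0],[0,0,-0.01,0,0,0],[0,0,-0.006,0,0,0],[0,0,0,0,0,0],[0,0,0,0,0,0]]]' 0.95
python3 -m handwheel '[[[0,0,0,0,0,0],[0,0,0,0,0,0],[0,0,0,0,0,0],[0,0,0,0,0,0],[0,0,0,0,0,0],[0,0,0,0,0,0],[0,0,0,0,0,0]]]' 0.2
python3 -m handwheel '[[[0,0,0.01,0,0,0],[0,0,0.02,0,0,0],[0,0,0.02,0,0,0],[0,0,0.02,0,0,0],[0,0,0.02,0,0,0],[0.01,-0.004,0.01,0,0,0],[0.02,-0.008,0,0,0,0],[0.025,-0.01,0,0,0,0],[0.025,-0.01,0,0,0,0],[0.025,-0.01,0,0,0,0],[0.025,-0.01,0,0,0,0],[0.025,-0.01,0,0,0,0],[0.02,-0.008,0,0,0,0],[0.015,-0.006,0,0,0,0],[0.009,-0.004,0,0,0,0],[0,0,0,0,0,0],[0,0,0,0,0,0],[0,0,0,0,0,0]]]'
```

```text
time: 44.62
tool_pos: [0.4006, 0.2121, 0.0002]
tool_rot: [-0.0, 0.709, 0.705, -0.0]
contact_force: [0.5, 0.4, -0.1]
gripper_width: 0.95
grasp_force: 0.0
time: 45.2
tool_pos: [0.4019, 0.2126, 0.0017]
tool_rot: [0.0, 0.709, 0.705, 0.001]
contact_force: [-0.5, 0.0, 4.7]
gripper_width: 0.617
grasp_force: 63.3
time: 46.7
tool_pos: [0.5987, 0.1325, 0.0998]
tool_rot: [-0.001, 0.709, 0.705, -0.001]
contact_force: [-0.5, -0.1, -2.3]
gripper_width: 0.617
grasp_force: 63.6
```

```bash
python3 -m handwheel '[[[0,0,-0.01,0,0,0],[0,0,-0.015,0,0,0],[0,0,-0.015,0,0,0],[0,0,-0.015,0,0,0],[0,0,-0.015,0,0,0],[0,0,-0.01,0,0,0],[0,0,-0.006,0,0,0],[0,0,-0.003,0,0,0],[0,0,-0.001,0,0,0],[0,0,0,0,0,0],[0,0,0,0,0,0]]]'
python3 -m handwheel '[[[0,0,0,0,0,0],[0,0,0,0,0,0],[0,0,0,0,0,0],[0,0,0.01,0,0,0],[0,0,0.02,0,0,0],[0,0,0.03,0,0,0],[0,0,0.03,0,0,0],[0,0,0.03,0,0,0],[-0.01,0,0.03,0,0,0],[-0.025,0,0.03,0,0,0],[-0.03,0,0.03,0,0,0],[-0.03,0,0.03,0,0,0],[-0.03,0,0.03,0,0,0],[-0.03,0,0.01,0,0,0],[-0.02,0,0,0,0,0],[-0.02,0,0,0,0,0],[0,0,0,0,0,0],[0,0,0,0,0,0]]]' 0.82
python3 look.py top side
python3 - <<'E'
from h import *
p,d=grab_frame('side');cv2.imwrite('pics/s8.png',p)
for n in('block','tray'):
  for m in masks_of('side',n)[:1]:
    c=cloud('side',d,m['region']);print(n,m['conf'],np.percentile(c,[2,98],0).round(3).tolist())
E
```

```text
time: 47.62
tool_pos: [0.6006, 0.1324, 0.0115]
tool_rot: [0.001, 0.709, 0.705, 0.001]
contact_force: [-0.0, 0.1, -1.5]
gripper_width: 0.617
grasp_force: 63.6
time: 49.12
tool_pos: [0.4067, 0.1324, 0.2911]
tool_rot: [0.002, 0.709, 0.705, 0.002]
contact_force: [0.4, 0.1, 0.3]
gripper_width: 0.824
grasp_force: 0.0
t 49.12 tcp [0.4067 0.1324 0.2911] q [0.002 0.709 0.705 0.002] w 0.824 J [ 0.14 -0.48  1.93 -0.    1.68  0.15] F [0.4 0.1 0.3]
top jar1 0.81 0.086 [0.6   0.135] [[0.575, 0.111], [0.623, 0.158]]
top jar1 0.8 0.087 [0.598 0.062] [[0.575, 0.037], [0.622, 0.086]]
top jar1 0.74 0.087 [ 0.6  -0.01] [[0.576, -0.035], [0.623, 0.013]]
top tin1 0.65 0.082 [ 0.6  -0.15] [[0.574, -0.174], [0.624, -0.126]]
top tin1 0.63 0.082 [ 0.6  -0.08] [[0.574, -0.105], [0.625, -0.055]]
side jar1 0.93 0.084 [ 0.603 -0.01 ] [[0.576, -0.036], [0.627, 0.013]]
side jar1 0.92 0.083 [0.599 0.12 ] [[0.575, 0.105], [0.624, 0.155]]
side jar1 0.8 0.083 [0.6   0.059] [[0.575, 0.034], [0.621, 0.082]]
side jar1 0.58 0.047 [ 0.5   -0.404] [[0.455, -0.429], [0.541, -0.379]]
side tin1 0.85 0.079 [ 0.599 -0.149] [[0.574, -0.178], [0.625, -0.128]]
side tin1 0.61 0.079 [ 0.602 -0.081] [[0.574, -0.109], [0.627, -0.059]]
side tin1 0.43 0.09 [0.712 0.355] [[0.679, 0.311], [0.757, 0.39]]
block 0.73 [[0.455, -0.43, 0.007], [0.545, -0.377, 0.048]]
tray 0.95 [[0.436, -0.446, 0.001], [0.607, -0.305, 0.029]]
```

View pics/s8.png

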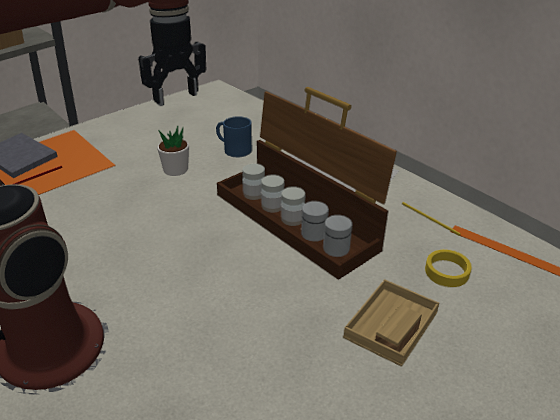

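All five stand in the trough. The block has been shifted within the tray, to about (-28, -24) mm from its centre, which is still inside the limits and looks flat. I'll check its tilt while moving over the hood bar.

```bash
python3 -m handwheel '[[[0.005,0,0.015,0,0,0],[0.015,-0.008,0.015,0,0,0],[0.0207,-0.0105,0.004,0,0,0],[0.0207,-0.0105,0,0,0,0],[0.0207,-0.0105,0,0,0,0],[0.0207,-0.0105,0,0,0,0],[0.0207,-0.0105,0,0,0,0],[0.0207,-0.0105,0,0,0,0],[0.0207,-0.0105,0,0,0,0],[0.0207,-0.0105,0,0,0,0],[0.0207,-0.0105,0,0,0,0],[0.0207,-0.0105,0,0,0,0],[0.0207,-0.0105,0,0,0,0],[0.0207,-0.0105,0,0,0,0],[0.0207,-0.0065,0,0,0,0],[0,0,0,0,0,0],[0,0,0,0,0,0]]]' 0.4
python3 - <<'E'
from h import *
st()
p,d=grab_frame('top')
for m in masks_of('top','block')[:2]:
    c=cloud('top',d,m['region']);zt=np.percentile(c[:,2],90);c=c[c[:,2]>zt-.01];A=np.c_[c[:,:2],np.ones(len(c))];w=np.linalg.lstsq(A,c[:,2],rcond=None)[0];print('block',m['conf'],zt,w,cv2.minAreaRect(c[:,:2].astype(np.float32)))
p,d=grab_frame('wrist')
for q in pinpoint('wrist','hood_bar')[:1]:print(q,atz('wrist',[q['position']],.288).round(3))
for m in masks_of('wrist','hood')[:1]:
    c=cloud('wrist',d,m['region']);e=c[(c[:,2]>.27)&(c[:,2]<.31)&(c[:,1]>.005)];print(len(e),np.percentile(e,[2,50,98],0).round(3).tolist() if len(e) else '')
E
```

```text
time: 50.98
tool_pos: [0.6959, -0.0087, 0.3213]
tool_rot: [-0.001, 0.709, 0.705, -0.001]
contact_force: [-0.2, -0.2, 0.3]
gripper_width: 0.4
grasp_force: 0.0
t 50.98 tcp [ 0.6959 -0.0087  0.3213] q [-0.001  0.709  0.705 -0.001] w 0.4 J [-0.12  0.18  1.29  0.    1.67 -0.11] F [-0.2 -0.2  0.3]
block 0.68 0.04834965688608128 [-0.0043023   0.00217489  0.04778342] ((0.5001903176307678, -0.4032246768474579), (0.08959528803825378, 0.04685770720243454), 10.316018104553223)
{'position': [275.6, 224.9], 'conf': 0.68} [[ 0.695 -0.008  0.288]]
1903 [[0.688, 0.006, 0.288], [0.695, 0.033, 0.294], [0.702, 0.057, 0.295]]
```

The block is flat (tilt under 0.01 rad) and the bar is at x≈0.695. Gripping it now.

```bash
python3 -m handwheel '[[[-0.001,0,-0.009,0,0,0],[0,0,-0.01,0,0,0],[0,0,-0.01,0,0,0],[0,0,-0.01,0,0,0],[0,0,-0.01,0,0,0],[0,0,-0.01,0,0,0],[0,0,-0.01,0,0,0],[0,0,-0.005,0,0,0],[0,0,0,0,0,0],[0,0,0,0,0,0]]]'
python3 -m handwheel '[[[0,0,0,0,0,0],[0,0,0,0,0,0],[0,0,0,0,0,0],[0,0,0,0,0,0],[0,0,0,0,0,0],[0,0,0,0,0,0]]]' 0
python3 - <<'E'
from h import *
st()
a=np.linspace(1.71,.78,20)
print(np.diff(np.c_[-.17*np.cos(a),.17*np.sin(a)],axis=0).round(4).tolist())
E
```

```text
time: 52.07
tool_pos: [0.6945, -0.0083, 0.2485]
tool_rot: [-0.0, 0.709, 0.705, -0.0]
contact_force: [0.3, -0.3, -0.1]
gripper_width: 0.404
grasp_force: 0.0
time: 52.57
tool_pos: [0.6953, -0.0084, 0.2503]
tool_rot: [0.001, 0.709, 0.705, 0.001]
contact_force: [2.2, 0.1, 3.7]
gripper_width: 0.139
grasp_force: 58.7
t 52.57 tcp [ 0.6953 -0.0084  0.2503] q [0.001 0.709 0.705 0.001] w 0.139 J [-0.12  0.19  1.39  0.    1.55 -0.11] F [2.2 0.1 3.7]
[[-0.0083, 0.001], [-0.0083, 0.0005], [-0.0083, 0.0001], [-0.0083, -0.0003], [-0.0083, -0.0007], [-0.0083, -0.0011], [-0.0082, -0.0015], [-0.0081, -0.0019], [-0.008, -0.0023], [-0.0079, -0.0027], [-0.0077, -0.003], [-0.0076, -0.0034], [-0.0074, -0.0038], [-0.0072, -0.0041], [-0.007, -0.0045], [-0.0068, -0.0048], [-0.0065, -0.0052], [-0.0063, -0.0055], [-0.006, -0.0058]]
```

```bash
python3 -m handwheel '[[[-0.0083,0,0.001,0,0,0],[-0.0083,0,0.0005,0,0,0],[-0.0083,0,0.0001,0,0,0],[-0.0083,0,-0.0003,0,0,0],[-0.0083,0,-0.0007,0,0,0],[-0.0083,0,-0.0011,0,0,0],[-0.0082,0,-0.0015,0,0,0],[-0.0081,0,-0.0019,0,0,0],[-0.008,0,-0.0023,0,0,0],[-0.0079,0,-0.0027,0,0,0],[-0.0077,0,-0.003,0,0,0],[-0.0076,0,-0.0034,0,0,0],[-0.0074,0,-0.0038,0,0,0],[-0.0072,0,-0.0041,0,0,0],[-0.007,0,-0.0045,0,0,0],[-0.0068,0,-0.0048,0,0,0],[-0.0065,0,-0.0052,0,0,0],[-0.0063,0,-0.0055,0,0,0],[-0.006,0,-0.0058,0,0,0],[0,0,0,0,0,0]]]'
python3 -m handwheel '[[[0,0,0,0,0,0],[0,0,0,0,0,0],[0,0,0,0,0,0],[0,0,0,0,0,0]]]'
cat > hood.py <<'E'
from h import *
st()
for cam in('top','side'):
  p,d=grab_frame(cam)
  for m in masks_of(cam,'hood')[:1]:
    c=cloud(cam,d,m['region']);P=c[(c[:,2]>.125)&(c[:,0]>.575)]
    for i in range(4):
        A=np.c_[np.ones(len(P)),P[:,:2]];w=np.linalg.lstsq(A,P[:,2],rcond=None)[0];P=P[abs(P[:,2]-A@w)<.012]
    print(cam,'angle',np.arctan(-w[1]),len(P))
E
python3 hood.py
```

```text
time: 54.23
tool_pos: [0.5501, -0.0095, 0.1998]
tool_rot: [0.002, 0.709, 0.705, -0.0]
contact_force: [0.8, -4.6, -0.3]
gripper_width: 0.133
grasp_force: 63.8
time: 54.57
tool_pos: [0.5501, -0.0095, 0.1998]
tool_rot: [0.001, 0.709, 0.705, -0.001]
contact_force: [0.9, -5.0, 1.2]
gripper_width: 0.136
grasp_force: 63.9
t 54.57 tcp [ 0.5501 -0.0095  0.1998] q [ 0.001  0.709  0.705 -0.001] w 0.136 J [-0.15 -0.12  1.8  -0.    1.46 -0.15] F [ 0.9 -5.   1.2]
top angle 0.754348951397858 2270
side angle 0.793522191903364 1032
```

The hood is at about 0.78 rad. Releasing, lifting clear and checking.

```bash
python3 -m handwheel '[[[0,0,0,0,0,0],[0,0,0,0,0,0],[0,0,0,0,0,0],[0,0,0,0,0,0],[0,0,0.01,0,0,0],[0,0,0.015,0,0,0],[0,0,0.02,0,0,0],[0,0,0.02,0,0,0],[0,0,0.02,0,0,0],[0,0,0.02,0,0,0],[-0.02,0,0.01,0,0,0],[-0.03,0,0,0,0,0],[-0.03,0,0,0,0,0],[-0.03,0,0,0,0,0],[-0.02,0,0,0,0,0],[0,0,0,0,0,0],[0,0,0,0,0,0],[0,0,0,0,0,0]]]' 0.4
python3 hood.py; python3 look.py side
python3 - <<'E'
from h import *
p,d=grab_frame('side');cv2.imwrite('pics/s9.png',p)
for m in masks_of('side','block')[:1]:
    c=cloud('side',d,m['region']);print(m['conf'],np.percentile(c,[2,98],0).round(3).tolist())
E
```

```text
time: 56.27
tool_pos: [0.4204, -0.0082, 0.3154]
tool_rot: [0.0, 0.709, 0.705, 0.0]
contact_force: [0.2, -0.8, -1.0]
gripper_width: 0.398
grasp_force: 0.0
t 56.27 tcp [ 0.4204 -0.0082  0.3154] q [0.    0.709 0.705 0.   ] w 0.398 J [-0.2  -0.5   1.91  0.    1.73 -0.19] F [ 0.2 -0.8 -1. ]
top angle 0.7566811350564105 4100
side angle 0.7909391880526235 1082
t 56.47 tcp [ 0.4205 -0.0083  0.3147] q [-0.     0.709  0.705 -0.   ] w 0.399 J [-0.2  -0.5   1.91  0.    1.73 -0.19] F [-0.2  0.9 -0.1]
side jar1 0.9 0.084 [0.597 0.049] [[0.576, 0.034], [0.624, 0.082]]
side jar1 0.66 0.084 [0.6   0.131] [[0.576, 0.106], [0.625, 0.153]]
side jar1 0.62 0.084 [ 0.603 -0.02 ] [[0.577, -0.036], [0.627, 0.013]]
side tin1 0.83 0.079 [ 0.6   -0.151] [[0.573, -0.178], [0.626, -0.128]]
side tin1 0.69 0.08 [ 0.603 -0.082] [[0.574, -0.11], [0.627, -0.057]]
0.92 [[0.455, -0.43, 0.01], [0.544, -0.379, 0.048]]
```

View pics/s9.png

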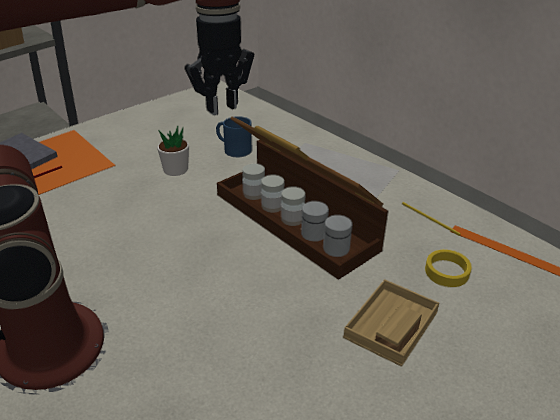

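The hood rests half-way, all five stand in the trough, the block lies flat in the tray, the bystanders are untouched and the robot is clear.

```bash
python3 -c "
from plant import job_done
print(job_done())"
```

```text
the job is handed in; nothing more can be done
None
```

The job is handed in, with no verdict returned: by my last camera check the hood is at about 0.77 rad, all three jars and two tins stand upright in the trough, and the block lies flat in the tray (something shifted it about 37 mm during the run, but it is still within limits). The plant, tape and mug look untouched, and I corrected for fingertips that sit about 26 mm behind the reported TCP.

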